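# Ready the moka pot and find the fullest coffee tin

### The arm

A 6-joint arm with a two-finger parallel gripper is mounted at the origin on the work surface. World frame = base frame: x ahead of the robot, y to its left, z up, the work surface at z = 0. Lengths are in mm, angles in degrees, forces in N, time in s.
With the tool pointing down it reaches from about 300 to 850 mm from the base axis. Payload 4.2 kg.
Tool frame: the origin (TCP) lies on the centre line of the jaws, within the pads' length; the fingertips stand 14 mm ahead of it and the grasp point (between the pads) lies 5 mm behind it; x points along the fingers, y is the direction in which the jaws open and shut, and the axes are right-handed (so a half turn about x gives the same grasp; the last joint's range is limited). The gripper opens to 91 mm and grips with 3 to 60 N. Pads are 32 mm wide; open, the fingers measure 118 mm over their backs; the gripper's body (76 mm by 178 mm) begins 60 mm behind the grasp point.
Start: joints at [65.947, 18.312, 89.639, -0, 72.044, -1.146], TCP at [223.813, 529.669, 227.976] pointing down, gripper open.
Joint ranges: [-177.97, 177.97], [-48.28, 115.42], [12.27, 149.76], [-77.06, 257.06], [2.81, 150.46], [-146.56, 146.56]. Speed limits (degrees/s): [147.25, 147.25, 180, 180, 180, 180].

### API

Orientations are given as [roll, pitch, yaw] about the fixed x, y, z axes, in that order (R = Rz(yaw) Ry(pitch) Rx(roll)).
In Python, from workcell import readout, optics, env gives the robot as it stands.
- The arm moves only by the shell command python3 -m creep 'ROWS' [OPENING] [FORCE]. ROWS is JSON, a list of rows, each an object with "translation": the shift along the world's x, y, z in cm, a list of three; "delta_rot": the turn, a rotation vector about the world's x, y, z in rad, a list of three. In form: [{"translation": [dx, dy, dz], "delta_rot": [rx, ry, rz]}, ...]. A call has 1 to 5 rows; each row shifts and turns the commanded pose from where the row before left it; what a row does not reach is not made up. A row lasts 1/12 s, in which the tool goes at most 41.7 mm and 7.16 degrees, less where a joint would pass 70% of its speed; a pose out of reach is approached as far as the arm can. A call with a gripper value outside its range is refused whole. OPENING is the gripper's target within -1 to 1 (fully open at 1, half-way at 0, shut at -1), set as the call begins (- or left out, the last holds). The fingers move at their own pace and stop on an object; FORCE is the grip in N (left out, the last holds). Time passes only in rows, so rows that do not move let the fingers close. It gives the time, the measured TCP pose, the force and the opening at its end, in the units of the state.
- readout.state(): the state, without advancing time (a new reading comes with each control period).
- optics.grab_frame(name): name is "scene" or "top"; returns (picture, depth): 480x640x3 uint8, red, green, blue; 480x640 float32, mm along the optical axis (not along the pixel's ray), 0 where there is no reading.
- optics.camera_params(name): a dict with "mtx" (3x3 intrinsics, pixels), "k1" (the pictures are not rectified: a ray, as slopes to the right and down, at radius r is drawn at 1 + k1 r^2 times it, then the intrinsics apply), "R" (3x3) and "t" (3): a world point X has camera coordinates R X + t. Camera axes: x right, y down, z forward; pixel columns grow to the right and rows downward; lengths in mm; the calibration is good to about 2 mm. A picture is of the moment at which its call begins. camera_params takes no time and is no camera call.
- env.job_done(): hands the job in, once; it reports no verdict.
The state is a dict: "time_s": time; "qpos": joint angles; "qvel": joint speeds; "effort": joint torques, N m; "ee_pos": TCP position; "ee_rot": TCP orientation; "force": force on the tool from outside, world axes, zero at the start; "torque": the same for the moment, N m; "gripper_width": finger opening in mm.
Only numpy, scipy, OpenCV 4.12 (cv2) and the standard library are available. Lean on these libraries where they do the work, as an engineer would, in place of code of your own. Each camera call takes 0.05 s, during which the arm holds its last target.

### The job

First take the coffee filter from its sloping stand, seat it in the mouth of the moka boiler, perforated dish up, spout down and collar flat on the rim, and let go. Then heft the three tins one by one from the robot's left to its right: lift each a few centimetres straight up off the board for a moment and stand it back in its place. Finish while holding the heaviest tin in the gripper, upright and still, at least 10 cm above the board (the last tin, if heaviest, can simply stay in hand), with the other two tins in their places and nothing else on the ledge disturbed.

Things in the scene. Friction and masses are not known exactly. Their poses are not given: they have to be found in the camera images.
- filter: loose aluminium coffee filter, 60 g: collar 58 mm across and 14 mm tall with a shallow perforated dish on top, under it a plug 47 mm across tapering to 34 mm, then a 10 mm thick spout. Origin at the centre of the collar's underside, z along its axis out of the dish: collar 0 to +14 mm, plug to -22, spout tip -60. Starts leaning 0.5 rad, spout in the stand's hole, dish up and roughly towards the robot
- stand: fixed beechwood block, 84 mm wide, 84 mm long sloping top, up to 60 mm tall; its face slopes 0.5 rad, falling towards its own -x, with a 14 mm hole in the middle in which the filter's spout stands; plug rests on the face. Origin at the centre of the underside, z up
- boiler: fixed round aluminium boiler of the moka pot, 80 mm wide at the foot, 62 mm at the rim, 70 mm tall, open at the top: mouth 51 mm across, 64 mm deep. Origin at the centre of its underside, z up
- mouth (a point): centre of the boiler's mouth, in the plane of its rim, 70 mm above the ledge, z up; the filter is seated when its origin lies here and its z axis is up
- board: fixed wooden board 110 x 360 x 14 mm under the tins, long side along its y. Origin at the centre of its underside; top face 14 mm above the ledge
- place_left (a point): point on the top face of the board at the left tin place (the places lie 120 mm apart along the board's y; left is the robot's left, +y). z up; the tin there starts within about 6 mm of it
- place_middle (a point): point on the top face of the board at the middle tin place (the places lie 120 mm apart along the board's y; left is the robot's left, +y). z up; the tin there starts within about 6 mm of it
- place_right (a point): point on the top face of the board at the right tin place (the places lie 120 mm apart along the board's y; left is the robot's left, +y). z up; the tin there starts within about 6 mm of it
- tin_a: one of three identical closed round tins of plain steel, 62 mm across, 85 mm tall, straight-sided, told apart only by weight (0.13 to 0.62 kg; the heaviest weighs at least 1.5 times as much as any other). Starts upright on the board in one of its three places. Origin at the centre of its underside, z up
- tin_b: one of three identical closed round tins of plain steel, 62 mm across, 85 mm tall, straight-sided, told apart only by weight (0.13 to 0.62 kg; the heaviest weighs at least 1.5 times as much as any other). Starts upright on the board in one of its three places. Origin at the centre of its underside, z up
- tin_c: one of three identical closed round tins of plain steel, 62 mm across, 85 mm tall, straight-sided, told apart only by weight (0.13 to 0.62 kg; the heaviest weighs at least 1.5 times as much as any other). Starts upright on the board in one of its three places. Origin at the centre of its underside, z up
- moka_top: bystander, leave alone: loose upper half of a moka pot, aluminium jug with lid and black handle, 82 mm wide, 103 mm tall; origin at its underside
- espresso_cup: bystander, leave alone: loose white ceramic cup with handle, 60 mm wide, 52 mm tall; origin at its underside
- canister: bystander, leave alone: loose big closed dark steel coffee canister, 96 mm wide, 125 mm tall; origin at its underside
- sugar_bowl: bystander, leave alone: loose white ceramic bowl, 96 mm wide, 50 mm tall; origin at its underside
- pepper_jar: bystander, leave alone: loose small glass jar with wooden cap, 44 mm wide, 85 mm tall; origin at its underside
- spoon: bystander, leave alone: loose beechwood spoon, 190 mm long, lying along its x axis on the wooden spoon rest; origin at its underside
Mind the look-alikes: they are no part of the job. Leave any green look-alike of the tin_c alone. What is shaped like the tin_a but green is not meant.

How it is judged (in metres and radians):
On the way, in this order (a step that is already met when the one before it is completed fails the run):
1. the filter sits in the boiler's mouth, dish up, and is let go (horizontal distance between filter and mouth below 0.004 m and z of filter in the frame of mouth below 0.003 m and angle between filter's own z axis and vertical below 0.08 rad and contact force between filter and the fingers below 0.1 N), for 0.2 s.
2. the tin in the left place is lifted off the board over its place (((horizontal distance between tin_a and place_left below 0.05 m and z of tin_a in the frame of place_left above 0.015 m) or (horizontal distance between tin_b and place_left below 0.05 m and z of tin_b in the frame of place_left above 0.015 m) or (horizontal distance between tin_c and place_left below 0.05 m and z of tin_c in the frame of place_left above 0.015 m))), for 0.2 s.
3. the tin in the middle place is lifted off the board over its place (((horizontal distance between tin_a and place_middle below 0.05 m and z of tin_a in the frame of place_middle above 0.015 m) or (horizontal distance between tin_b and place_middle below 0.05 m and z of tin_b in the frame of place_middle above 0.015 m) or (horizontal distance between tin_c and place_middle below 0.05 m and z of tin_c in the frame of place_middle above 0.015 m))), for 0.2 s.
4. the tin in the right place is lifted off the board over its place (((horizontal distance between tin_a and place_right below 0.05 m and z of tin_a in the frame of place_right above 0.015 m) or (horizontal distance between tin_b and place_right below 0.05 m and z of tin_b in the frame of place_right above 0.015 m) or (horizontal distance between tin_c and place_right below 0.05 m and z of tin_c in the frame of place_right above 0.015 m))), for 0.2 s.
At the end, for the whole second after the job is handed in: Filter seated in the boiler (4 mm sideways, 3 mm high, 0.08 rad), released; heaviest tin held by the fingers alone, upright (0.25 rad), still, over 90 mm above the board; the board carries just the two lighter tins (under 5.35 N), each upright and within 30 mm of its start (all of step 1 and contact force between board and anything else between 2.5 and 5.35 N and ((z of tin_a in the frame of place_middle above 0.09 m and angle between tin_a's own z axis and vertical below 0.25 rad and contact force between tin_a and the fingers above 2 N and linear speed of tin_a below 0.03 m/s and distance of each of tin_b, tin_c from where it was at the start of the episode below 0.03 m and angle between each of tin_b, tin_c's own z axis and vertical below 0.1 rad and contact force between each of tin_b, tin_c and the fingers below 0.1 N and (contact force between tin_a and board below 0.1 N and contact force between tin_a and boiler below 0.1 N and contact force between tin_a and filter below 0.1 N and contact force between tin_a and tin_b below 0.1 N and contact force between tin_a and tin_c below 0.1 N and contact force between tin_a and moka_top below 0.1 N and contact force between tin_a and espresso_cup below 0.1 N and contact force between tin_a and canister below 0.1 N and contact force between tin_a and sugar_bowl below 0.1 N and contact force between tin_a and pepper_jar below 0.1 N and contact force between tin_a and spoon below 0.1 N)) or (z of tin_b in the frame of place_middle above 0.09 m and angle between tin_b's own z axis and vertical below 0.25 rad and contact force between tin_b and the fingers above 2 N and linear speed of tin_b below 0.03 m/s and distance of each of tin_a, tin_c from where it was at the start of the episode below 0.03 m and angle between each of tin_a, tin_c's own z axis and vertical below 0.1 rad and contact force between each of tin_a, tin_c and the fingers below 0.1 N and (contact force between tin_b and board below 0.1 N and contact force between tin_b and boiler below 0.1 N and contact force between tin_b and filter below 0.1 N and contact force between tin_b and tin_a below 0.1 N and contact force between tin_b and tin_c below 0.1 N and contact force between tin_b and moka_top below 0.1 N and contact force between tin_b and espresso_cup below 0.1 N and contact force between tin_b and canister below 0.1 N and contact force between tin_b and sugar_bowl below 0.1 N and contact force between tin_b and pepper_jar below 0.1 N and contact force between tin_b and spoon below 0.1 N)) or (z of tin_c in the frame of place_middle above 0.09 m and angle between tin_c's own z axis and vertical below 0.25 rad and contact force between tin_c and the fingers above 2 N and linear speed of tin_c below 0.03 m/s and distance of each of tin_a, tin_b from where it was at the start of the episode below 0.03 m and angle between each of tin_a, tin_b's own z axis and vertical below 0.1 rad and contact force between each of tin_a, tin_b and the fingers below 0.1 N and (contact force between tin_c and board below 0.1 N and contact force between tin_c and boiler below 0.1 N and contact force between tin_c and filter below 0.1 N and contact force between tin_c and tin_a below 0.1 N and contact force between tin_c and tin_b below 0.1 N and contact force between tin_c and moka_top below 0.1 N and contact force between tin_c and espresso_cup below 0.1 N and contact force between tin_c and canister below 0.1 N and contact force between tin_c and sugar_bowl below 0.1 N and contact force between tin_c and pepper_jar below 0.1 N and contact force between tin_c and spoon below 0.1 N)))); the arm keeps its last pose, push and grip.
It fails at once if a tin is tipped over (angle between any of tin_a, tin_b, tin_c's own z axis and vertical above 0.6 rad).
It fails at once if a bystander is disturbed (distance of any of moka_top, espresso_cup, canister, sugar_bowl, pepper_jar, spoon from where it was at the start of the episode above 0.025 m).
It also fails if it takes over 72 s, if anything falls off the work surface, if the arm or the gripper's body presses on something with over 40 N, if the wrist force passes 120 N, or if a joint passes its speed limit or range.

## Working session

There is one attempt and no reset: what is moved stays moved. The work goes in short steps, Python scripts to look and compute and a shell command to move; the robot and the scene stay as the last step left them, time stands still between calls to the robot, and variables do not carry over. Pictures are saved under pics/ and viewed, and the job is handed in when it is done.

```bash
ls; mkdir -p pics; python3 - <<'E'
from workcell import readout, optics
import cv2
print(readout.state())
for n in ("scene","top"):
    p,d=optics.grab_frame(n); cv2.imwrite(f"pics/{n}0.png",p[:,:,::-1])
    import numpy as np; np.save(f"{n}0_d.npy",d); np.save(f"{n}0_p.npy",p)
    print(n,optics.camera_params(n), (d>0).mean())
E
```

```text
pics
{'time_s': 0.0, 'qpos': array([ 6.59484185e+01,  1.83515259e+01,  8.97080925e+01, -2.68078957e-04,
        7.20445852e+01, -1.14648428e+00]), 'qvel': array([-0.02521541,  0.04744626,  0.0200249 ,  0.00792352,  0.06090923,
       -0.05095078]), 'effort': array([-1.46170602e-03, -4.12460017e+01, -2.31969541e+01,  7.25578750e-02,
        4.60018404e-02, -1.57407258e-04]), 'ee_pos': array([223.59549675, 529.2026607 , 227.11000178]), 'ee_rot': array([ -91.00634455,   89.8957961 , -113.91135894]), 'force': array([ 0.2335147 ,  0.46273324, -1.11550052]), 'torque': array([ 0.02967586,  0.08127056, -0.04139596]), 'gripper_width': 91.15870330041724}
scene {'mtx': array([[609.45628841,   0.        , 321.55266008],
       [  0.        , 609.45628841, 242.64712627],
       [  0.        ,   0.        ,   1.        ]]), 'k1': -0.04805122295718893, 'R': array([[-0.41066089,  0.91175535,  0.0077342 ],
       [ 0.69041544,  0.31648598, -0.65050991],
       [-0.59555366, -0.26179917, -0.75945838]]), 't': array([ 232.62258289, -324.1127506 , 1779.68153109])} 0.9959635416666667
top {'mtx': array([[508.04888451,   0.        , 317.50365334],
       [  0.        , 508.04888451, 238.29131247],
       [  0.        ,   0.        ,   1.        ]]), 'k1': -0.022677940275297213, 'R': array([[-0.05519965, -0.99846241, -0.00508039],
       [-0.97664188,  0.05505014, -0.207702  ],
       [ 0.20766231, -0.00650335, -0.97817896]]), 't': array([  10.70694048,  559.23144821, 1029.39596983])} 0.99595703125
```

View pics/scene0.png

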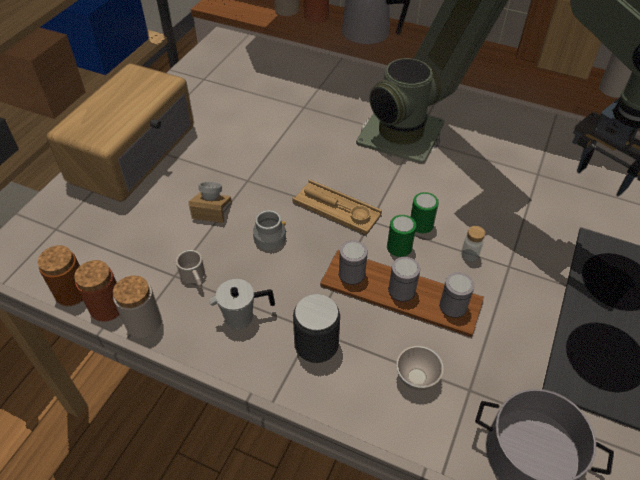

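View pics/top0.png

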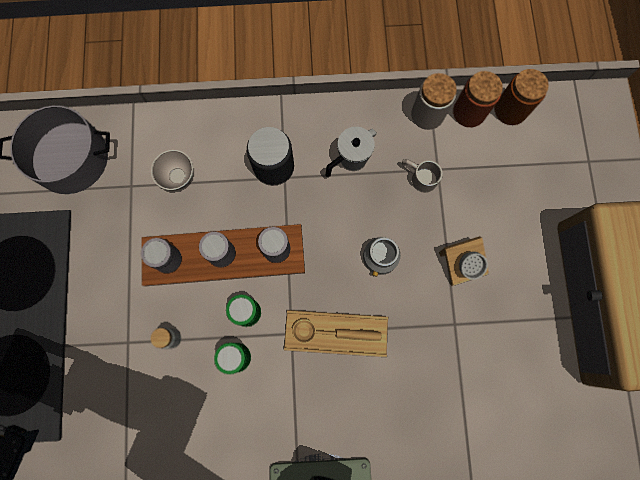

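The top view shows the filter on its stand at about (472,264), the boiler at (381,254), and the tins at (157,253), (214,246) and (273,241). The green look-alikes are at (241,309) and (231,357). Next I measure them.

```bash
cat > h.py <<'E'
import numpy as np, cv2
from workcell import readout, optics
def rays(n,uv):
    c=optics.camera_params(n); K=c["mtx"]; uv=np.asarray(uv,float).reshape(-1,2)
    q=(uv-K[:2,2])/np.array([K[0,0],K[1,1]])
    s=q.copy()
    for _ in range(10): s=q/(1+c["k1"]*(s**2).sum(1,keepdims=True))
    return np.c_[s,np.ones(len(s))],c
def pts(n,uv,z):
    s,c=rays(n,uv); return (s*np.asarray(z).reshape(-1,1)-c["t"])@c["R"]
def plane(n,uv,h):
    s,c=rays(n,uv); o=-c["R"].T@c["t"]; d=s@c["R"]; return o+d*((h-o[2])/d[:,2])[:,None]
def cloud(n,d):
    v,u=np.mgrid[0:480,0:640]; P=pts(n,np.c_[u.ravel(),v.ravel()],d.ravel()).reshape(480,640,3); P[d==0]=np.nan; return P
def proj(n,X):
    c=optics.camera_params(n); p=np.atleast_2d(X)@c["R"].T+c["t"]; s=p[:,:2]/p[:,2:]; s=s*(1+c["k1"]*(s**2).sum(1,keepdims=True)); return s*c["mtx"][0,0]+c["mtx"][:2,2]
def circ(xy):
    A=np.c_[2*xy,np.ones(len(xy))]; b=(xy**2).sum(1); s=np.linalg.lstsq(A,b,rcond=None)[0]; return s[:2],np.sqrt(s[2]+s[:2]@s[:2])
E
python3 - <<'E'
from h import *
for n in("top","scene"):
    d=np.load(n+"0_d.npy"); P=cloud(n,d); 
    print(n,"table z",np.nanmedian(P[(abs(P[...,2])<15)][:,2]))
    for nm,lo,hi in(("tins",94,104),("boiler",64,75)):
        m=((P[...,2]>lo)&(P[...,2]<hi)&(P[...,0]>150)&(P[...,0]<750)&(abs(P[...,1])<450)).astype(np.uint8)
        k,L,st,ce=cv2.connectedComponentsWithStats(m)
        for i in range(1,k):
            if st[i,4]<60: continue
            q=P[L==i]; cs,_=cv2.findContours((L==i).astype(np.uint8),cv2.RETR_EXTERNAL,cv2.CHAIN_APPROX_NONE)
            cc=cs[0][:,0]; h=np.median(q[:,2]); w=plane(n,cc,h); c,r=circ(w[:,:2])
            print(nm,ce[i].round(),st[i,4],"fit",c.round(1),round(r,1),"z",h.round(1), 'minenc',np.round(cv2.minEnclosingCircle(w[:,:2].astype(np.float32))[0],1))
    # filter region
    c=(472,264) if n=="top" else (211,190)
    sl=P[c[1]-30:c[1]+30,c[0]-32:c[0]+32]; zz=sl[...,2]
    print("filter max z",np.nanmax(zz),sl[np.nanargmax(zz)//64,np.nanargmax(zz)%64])
p=cv2.imread("pics/top0.png"); s=cv2.imread("pics/scene0.png")
a=cv2.resize(p[220:300,360:500],None,fx=5,fy=5,interpolation=3); cv2.imwrite("pics/zt.png",a)
cv2.imwrite("pics/zs.png",cv2.resize(s[170:260,180:300],None,fx=6,fy=6,interpolation=3))
E
```

```text
top table z 1.7025669474226497
tins [273. 241.] 667 fit [549.2  72.4] 30.0 z 100.6 minenc [549.   72.4]
tins [213. 246.] 677 fit [545.7 194.3] 30.1 z 100.5 minenc [545.3 194.5]
tins [155. 252.] 670 fit [539.4 314. ] 30.2 z 100.5 minenc [539.4 314.1]
boiler [276. 172.] 64 fit [746.7  71.8] 46.1 z 69.3 minenc [721.2  63.6]
boiler [384. 252.] 231 fit [ 520.1 -158.4] 30.0 z 70.3 minenc [ 520.4 -158.3]
boiler [472. 263.] 212 fit [ 478.4 -343.9] 24.9 z 68.1 minenc [ 482.1 -343.6]
filter max z 90.72925982413469 [ 497.51762024 -326.1509826    90.72925982]
scene table z -0.9499133399329118
tins [353. 251.] 455 fit [555.7  71.2] 30.1 z 98.1 minenc [557.   71.6]
tins [406. 268.] 491 fit [552.  193.5] 30.2 z 98.3 minenc [553.1 194.3]
tins [460. 284.] 529 fit [544.9 313.1] 30.5 z 98.0 minenc [545.6 313.5]
boiler [214. 191.] 62 fit [ 489.1 -337.8] 20.3 z 68.4 minenc [ 493.1 -331.1]
boiler [423. 211.] 89 fit [329.4 168.2] 26.9 z 69.8 minenc [332.5 168.6]
boiler [267. 220.] 161 fit [ 526.3 -160. ] 30.4 z 68.0 minenc [ 527.1 -159.6]
boiler [401. 235.] 86 fit [421.8 142.7] 28.5 z 69.2 minenc [425.1 143.1]
boiler [352. 267.] 85 fit [557.9  72.5] 27.6 z 69.5 minenc [561.1  73.6]
boiler [404. 284.] 83 fit [555.7 194.4] 27.0 z 69.8 minenc [560.  195.7]
boiler [456. 300.] 85 fit [547.3 313.7] 28.3 z 70.1 minenc [551. 314.]
filter max z 87.96008730966861 [ 507.99352123 -328.05240866   87.96008731]
```

```bash
echo
```

```text
(no output)
```

View pics/zt.png

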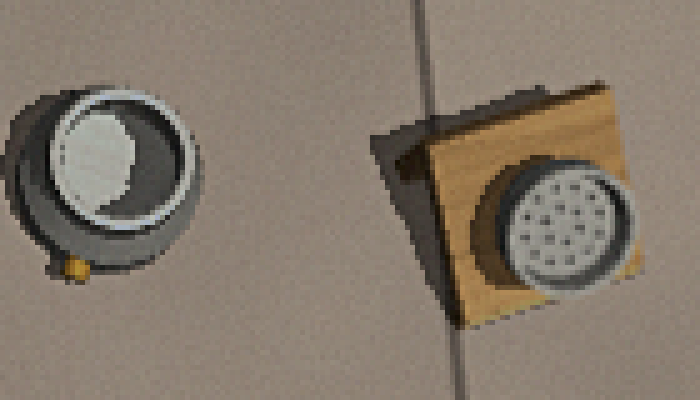

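View pics/zs.png

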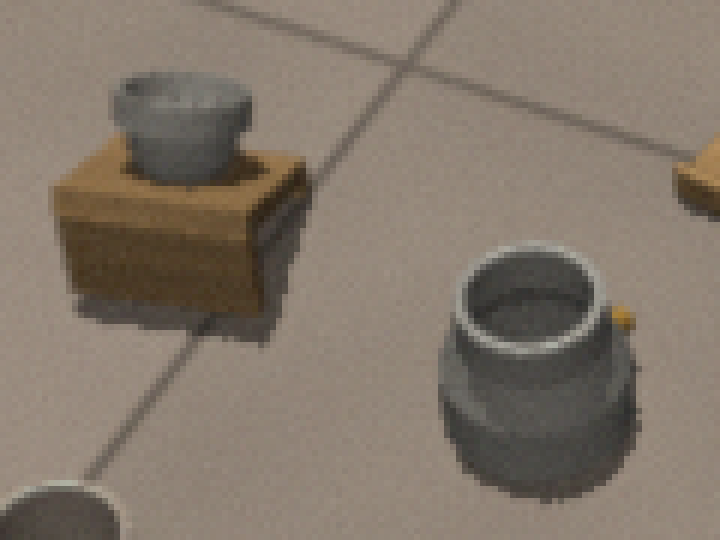

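```bash
python3 - <<'E'
from h import *
from scipy.spatial.transform import Rotation as Ro
s=readout.state(); print("R",Ro.from_euler('xyz',s["ee_rot"],degrees=True).as_matrix().round(3).tolist())
for n in("top","scene"):
    p=cv2.imread(f"pics/{n}0.png"); d=np.load(n+"0_d.npy"); P=cloud(n,d)
    hsv=cv2.cvtColor(p,cv2.COLOR_BGR2HSV)
    m=cv2.inRange(hsv,(8,90,60),(25,255,255))
    box=(430,225,75,75) if n=="top" else (180,175,65,60)
    M=np.zeros_like(m); x,y,w,h=box; M[y:y+h,x:x+w]=m[y:y+h,x:x+w]
    Z=P[...,2]; q=P[(M>0)]
    # plane fit of face (exclude vertical sides by robust fit)
    q=q[(q[:,2]>22)&(q[:,2]<58)]
    for _ in range(8):
        A=np.c_[q[:,:2],np.ones(len(q))]; c=np.linalg.lstsq(A,q[:,2],rcond=None)[0]; r=abs(A@c-q[:,2]); q=q[r<max(3,2*np.median(r))]
    g=np.hypot(c[0],c[1]); print(n,"face slope",np.arctan(g).round(3),"fall azimuth",np.degrees(np.arctan2(-c[1],-c[0])).round(1),len(q))
    # rim ring: points on filter top: z> face+25
    f=P[y:y+h,x:x+w].reshape(-1,3); up=f[:,2]-(np.c_[f[:,:2],np.ones(len(f))]@c)
    k=(up*np.cos(.5)>24)&(up*np.cos(.5)<44); print("filter pts",k.sum(),"mean",f[k].mean(0).round(1))
    if n=="top":
        cz=np.array([(430,140),(605,85),(640,270),(462,325)])/5+[360,220]-.4
        X=np.r_[plane(n,cz[:2],60),plane(n,cz[2:],19.7)]; print(X.round(1),X.mean(0))
        e=X[1]-X[0]; e2=X[2]-X[3]; print("edges len",np.linalg.norm(e),np.linalg.norm(e2),np.linalg.norm(X[3]-X[0]),[np.degrees(np.arctan2(v[1],v[0])) for v in(e,e2)])
    else:
        cz=np.array([(118,138),(308,158),(247,215),(55,188)])/6+[180,170]-.4 # back-left(low), back-right(low), front...
        X=np.r_[plane(n,cz,np.array([19.7,19.7,60,60]))] if 0 else np.r_[plane(n,cz[:2],19.7),plane(n,cz[2:],60)]
        print(X.round(1),X.mean(0))
    print("circle boiler rim top-plane:")
E
```

```text
R [[-0.001, 0.389, 0.921], [-0.001, 0.921, -0.389], [-1.0, -0.002, -0.0]]
top face slope 0.474 fall azimuth -165.4 480
filter pts 503 mean [ 480.6 -344.5   67.6]
[[ 523.1 -291.9   60. ]
 [ 542.7 -369.5   60. ]
 [ 467.4 -388.3   19.7]
 [ 447.8 -307.7   19.7]] [ 495.22653089 -339.35570705   39.85      ]
edges len 80.03631681011312 82.99885595614178 86.86511294635805 [np.float64(-75.78736528831647), np.float64(-76.34091666929162)]
circle boiler rim top-plane:
scene face slope 0.402 fall azimuth -168.2 248
filter pts 208 mean [ 489.4 -342.8   69.1]
[[ 477.8 -389.1   19.7]
 [ 454.1 -308.    19.7]
 [ 526.5 -290.3   60. ]
 [ 546.1 -370.4   60. ]] [ 501.12334215 -339.44753642   39.85      ]
circle boiler rim top-plane:
```

```bash
for i in 1 2; do :; done; python3 -m creep '[{"translation":[1.5,-3.5,0],"delta_rot":[0,0,-0.1]},{"translation":[1.5,-3.5,0],"delta_rot":[0,0,-0.1]},{"translation":[1.5,-3.5,0],"delta_rot":[0,0,-0.1]},{"translation":[1.5,-3.5,0],"delta_rot":[0,0,-0.1]},{"translation":[1.5,-3.5,0],"delta_rot":[0,0,-0.1]}]' 1 20
python3 -m creep '[{"translation":[1.5,-3.5,0],"delta_rot":[0,0,-0.1]},{"translation":[1.5,-3.5,0],"delta_rot":[0,0,-0.1]},{"translation":[1.5,-3.5,0],"delta_rot":[0,0,-0.1]},{"translation":[1.5,-3.5,0],"delta_rot":[0,0,-0.1]},{"translation":[1.5,-3.5,0],"delta_rot":[0,0,-0.1]}]'
```

```text
time_s: 0.52
ee_pos: [298.9, 352.9, 227.6]
ee_rot: [-66.1, 90.0, -117.9]
force: [1.0, -0.1, -0.0]
gripper_width: 91.2
time_s: 0.93
ee_pos: [373.9, 177.8, 227.8]
ee_rot: [-49.2, 90.0, -129.6]
force: [1.7, -0.7, -0.6]
gripper_width: 91.1
```

```bash
python3 -m creep '[{"translation":[0.5,-3.5,0],"delta_rot":[0,0,-0.1]},{"translation":[0.5,-3.5,0],"delta_rot":[0,0,-0.1]},{"translation":[0.5,-3.5,0],"delta_rot":[0,0,-0.1]},{"translation":[0.5,-3.5,0],"delta_rot":[0,0,-0.1]},{"translation":[0.5,-3.5,0],"delta_rot":[0,0,-0.1]}]'
python3 -m creep '[{"translation":[0.5,-3.5,0],"delta_rot":[0,0,-0.1]},{"translation":[0.5,-3.5,0],"delta_rot":[0,0,-0.1]},{"translation":[0.5,-3.5,0],"delta_rot":[0,0,-0.1]},{"translation":[0.5,-3.5,0],"delta_rot":[0,0,-0.1]},{"translation":[0.5,-3.5,0],"delta_rot":[0,0,-0.1]}]'
python3 -m creep '[{"translation":[0.5,-3.5,0],"delta_rot":[0,0,-0.1]},{"translation":[0.5,-3.5,0],"delta_rot":[0,0,-0.1]},{"translation":[0.5,-3.5,0],"delta_rot":[0,0,-0.1]},{"translation":[0.5,-3.5,0],"delta_rot":[0,0,-0.1]},{"translation":[0.4,-4,0],"delta_rot":[0,0,-0.1]}]'
python3 -m creep '[{"translation":[0,0,-1],"delta_rot":[0.024,-0.097,0]},{"translation":[0,0,-1],"delta_rot":[0.024,-0.097,0]},{"translation":[0,0,-1],"delta_rot":[0.024,-0.097,0]},{"translation":[0,0,-1],"delta_rot":[0.024,-0.097,0]},{"translation":[0,0,0],"delta_rot":[0.024,-0.097,0]}]'
python3 - <<'E'
from h import *
from scipy.spatial.transform import Rotation as Ro
for n in("top","scene"):
    p,d=optics.grab_frame(n); cv2.imwrite(f"pics/{n}1.png",p[:,:,::-1]); np.save(n+"1_d.npy",d)
s=readout.state(); R=Ro.from_euler('xyz',s["ee_rot"],degrees=True).as_matrix(); print(s["time_s"],s["ee_pos"],R.round(3).tolist(),s["qpos"].round(1))
for n in("top","scene"):
    for nm,L in(("tcp",[0,0,0]),("tipL",[14,45,0]),("tipR",[14,-45,0])): print(n,nm,proj(n,s["ee_pos"]+R@np.array(L)).round(1))
E
```

```text
time_s: 1.35
ee_pos: [398.4, 3.0, 227.8]
ee_rot: [-87.3, 90.0, 163.6]
force: [0.7, 0.7, 0.2]
gripper_width: 91.6
time_s: 1.77
ee_pos: [423.4, -172.1, 227.8]
ee_rot: [-82.5, 90.0, 139.7]
force: [1.5, 1.0, 0.1]
gripper_width: 91.5
time_s: 2.18
ee_pos: [447.6, -351.4, 227.5]
ee_rot: [-78.3, 89.9, 115.2]
force: [1.0, -0.9, -0.3]
gripper_width: 91.4
time_s: 2.6
ee_pos: [446.8, -349.7, 186.2]
ee_rot: [-179.7, 61.2, 14.0]
force: [-0.9, 0.9, -1.2]
gripper_width: 91.4
2.7 [ 444.68096228 -349.85010989  185.524656  ] [[0.463, 0.235, -0.855], [0.117, -0.972, -0.204], [-0.879, -0.006, -0.477]] [-54.   14.6 107.8  34.4  51.6   2.1]
top tcp [[497.3 274.4]]
top tipL [[515.9 265.1]]
top tipR [[471.5 278.8]]
scene tcp [[210.6 139.6]]
scene tipL [[192.7 143.1]]
scene tipR [[228.4 147.6]]
```

View pics/top1.png

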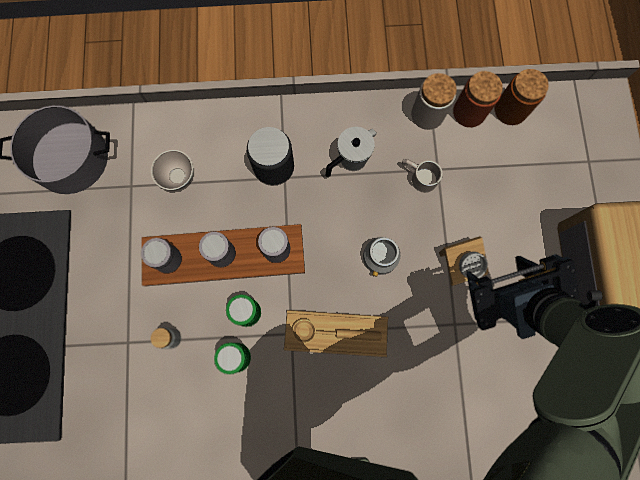

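View pics/scene1.png

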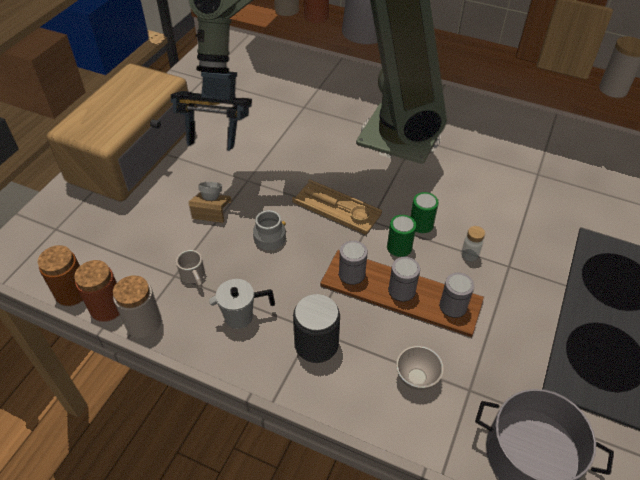

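```bash
python3 - <<'E'
from h import *
from scipy.spatial.transform import Rotation as Ro
s=readout.state(); R=Ro.from_euler('xyz',s["ee_rot"],degrees=True).as_matrix()
out=[]
for n,(x,y,w,h) in(("top",(440,220,125,110)),("scene",(165,85,95,80))):
    p=cv2.imread(f"pics/{n}1.png"); f=int(500/h); z=cv2.convertScaleAbs(cv2.resize(p[y:y+h,x:x+w],None,fx=f,fy=f,interpolation=0),alpha=2.0,beta=20)
    for L in([14,45.6,16],[14,45.6,-16],[14,-45.6,16],[14,-45.6,-16],[14,59,16],[14,-59,16]):
        u=(proj(n,s["ee_pos"]+R@np.array(L))[0]-[x,y]+.5)*f; cv2.circle(z,tuple(u.astype(int)),3,(0,0,255),-1)
    cv2.imwrite(f"pics/z{n}1.png",z); print(z.shape)
E
```

```text
(440, 500, 3)
(480, 570, 3)
```

View pics/ztop1.png

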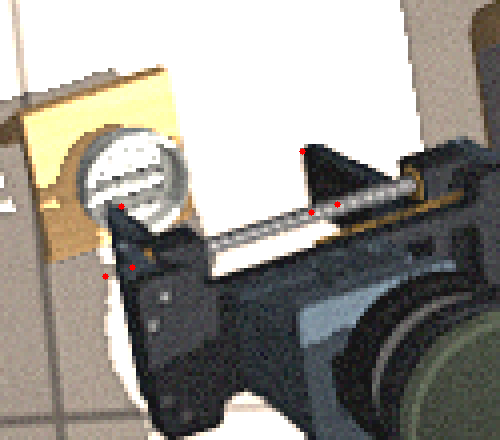

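View pics/zscene1.png

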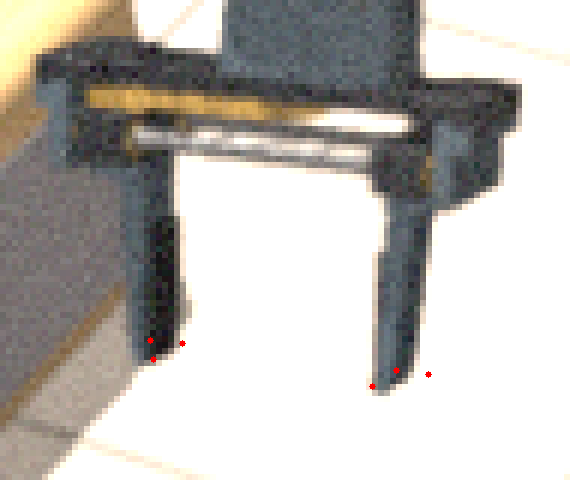

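```bash
python3 -m creep '[{"translation":[0.3,0,-1.4],"delta_rot":[0,0,0]},{"translation":[0.3,0,-1.4],"delta_rot":[0,0,0]},{"translation":[0.3,0,-1.4],"delta_rot":[0,0,0]},{"translation":[0.3,0,-1.4],"delta_rot":[0,0,0]},{"translation":[0.2,0,-1.5],"delta_rot":[0,0,0]}]'
python3 -m creep '[{"translation":[0,0,0],"delta_rot":[0,0,0]},{"translation":[0,0,0],"delta_rot":[0,0,0]},{"translation":[0,0,0],"delta_rot":[0,0,0]}]'
cat > look.py <<'E'
import sys
from h import *
from scipy.spatial.transform import Rotation as Ro
k=sys.argv[1]
s=readout.state(); R=Ro.from_euler('xyz',s["ee_rot"],degrees=True).as_matrix()
print(s["time_s"],s["ee_pos"].round(1),R.round(3).tolist(),s["qpos"].round(1),s["gripper_width"])
z=[]
for n in("top","scene"):
    p,d=optics.grab_frame(n); p=p[:,:,::-1]; cv2.imwrite(f"pics/{n}{k}.png",p); np.save(f"{n}{k}_d.npy",d)
    u=proj(n,s["ee_pos"])[0].astype(int); m=(45 if n=="top" else 36); f=8
    x,y=max(u[0]-m,0),max(u[1]-m,0)
    q=cv2.convertScaleAbs(cv2.resize(p[y:y+2*m,x:x+2*m],(400,400),interpolation=0),alpha=1.5,beta=10); f=400/(2*m)
    w=s["gripper_width"]/2
    for L,c in(([14,w,16],(0,0,255)),([14,w,-16],(0,255,255)),([14,-w,16],(0,0,255)),([14,-w,-16],(0,255,255)),([0,0,0],(255,0,255))):
        v=(proj(n,s["ee_pos"]+R@np.array(L))[0]-[x,y]+.5)*f; cv2.circle(q,tuple(v.astype(int)),2,c,-1)
    z.append(q); print(n,"origin",x,y,"f",f)
cv2.imwrite(f"pics/z{k}.png",np.hstack(z))
E
python3 look.py 2
```

```text
time_s: 3.12
ee_pos: [463.1, -350.6, 117.1]
ee_rot: [179.8, 61.4, 13.8]
force: [0.1, 1.0, 0.9]
gripper_width: 91.4
time_s: 3.37
ee_pos: [462.6, -350.6, 118.0]
ee_rot: [179.9, 61.4, 13.8]
force: [-0.8, -0.3, -0.4]
gripper_width: 91.6
3.3667 [ 462.6 -350.6  118. ] [[0.465, 0.24, -0.852], [0.114, -0.971, -0.211], [-0.878, 0.001, -0.479]] [-52.4  20.1 111.6  39.7  43.3  -4.6] 91.58159990400902
top origin 440 225 f 4.444444444444445
scene origin 174 128 f 5.555555555555555
```

View pics/z2.png

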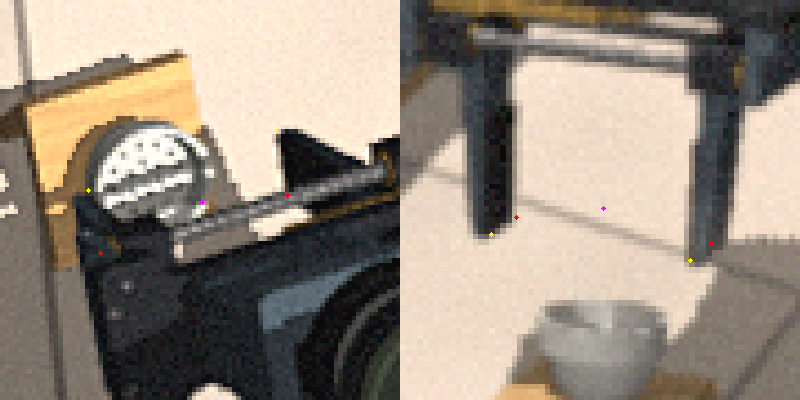

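```bash
python3 - <<'E'
from h import *
t=np.linspace(0,2*np.pi,24,endpoint=False)
f=np.array([np.cos(np.radians(-166)),np.sin(np.radians(-166)),0]); a=np.array([np.sin(.5)*f[0],np.sin(.5)*f[1],np.cos(.5)]); l=np.cross([0,0,1],f); g=np.cos(.5)*f-np.array([0,0,np.sin(.5)])
rows=[]
for n,b1,b2,b3 in(("top",(440,230,56),(353,226,56),(185,218,56)),("scene",(185,172,50),(245,200,50),(385,248,50))):
    p=cv2.imread(f"pics/{n}0.png"); r=[]
    for j,(x,y,w) in enumerate((b1,b2,b3)):
        q=cv2.resize(p[y:y+w,x:x+w],(266,266),interpolation=0); k=266/w
        X=[]
        if j==0:
            C=np.array([498,-339.4,39.9]); X=[C+42*s1*l+42*s2*g for s1 in(-1,1) for s2 in(-1,1)]+[C+36*a+29*(np.cos(u)*l+np.sin(u)*g) for u in t]
        if j==1: X=[[523+31*np.cos(u),-159+31*np.sin(u),70] for u in t]
        if j==2: X=[[549+31*np.cos(u),194+31*np.sin(u),99] for u in t]
        for v in (proj(n,np.array(X))-[x,y]+.5)*k: cv2.circle(q,tuple(np.round(v).astype(int)),2,(0,0,255),-1)
        r.append(q)
    rows.append(np.hstack(r))
cv2.imwrite("pics/ov.png",np.vstack(rows))
E
```

```text
(no output)
```

View pics/ov.png

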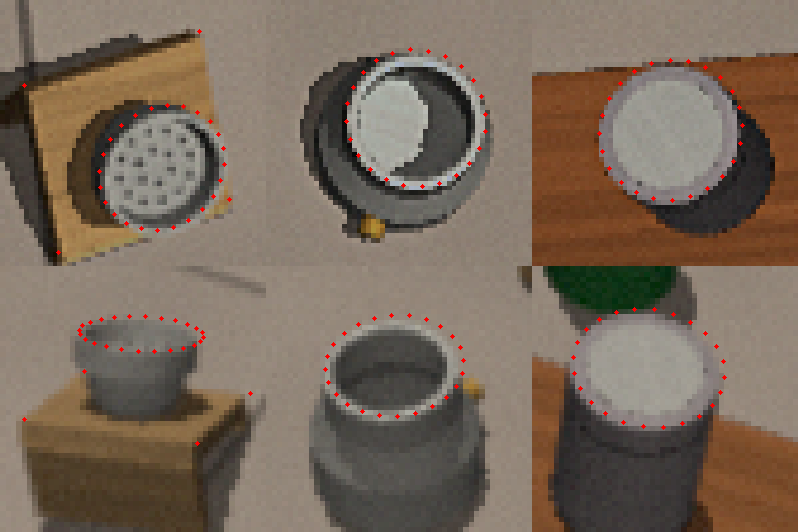

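```bash
python3 -m creep '[{"translation":[-0.65,0.05,0],"delta_rot":[0,0,0]},{"translation":[0.35,0.09,-0.66],"delta_rot":[0,0,0]},{"translation":[0.35,0.09,-0.66],"delta_rot":[0,0,0]},{"translation":[0.35,0.09,-0.66],"delta_rot":[0,0,0]},{"translation":[0.35,0.09,-0.66],"delta_rot":[0,0,0]}]'
python3 -m creep '[{"translation":[0.35,0.09,-0.66],"delta_rot":[0,0,0]},{"translation":[0.35,0.09,-0.66],"delta_rot":[0,0,0]},{"translation":[0.27,0.06,-0.52],"delta_rot":[0,0,0]},{"translation":[0,0,0],"delta_rot":[0,0,0]},{"translation":[0,0,0],"delta_rot":[0,0,0]}]'
python3 look.py 3
```

```text
time_s: 3.88
ee_pos: [469.5, -346.0, 89.7]
ee_rot: [-179.9, 61.4, 13.9]
force: [0.6, -1.3, -0.5]
gripper_width: 91.2
time_s: 4.3
ee_pos: [479.1, -343.6, 71.6]
ee_rot: [-179.9, 61.4, 14.0]
force: [0.5, -0.3, -0.1]
gripper_width: 91.4
4.3 [ 479.1 -343.6   71.6] [[0.465, 0.24, -0.852], [0.116, -0.971, -0.21], [-0.878, -0.001, -0.479]] [-50.4  24.2 113.7  44.7  37.8  -9.3] 91.42181180816549
top origin 428 220 f 4.444444444444445
scene origin 175 147 f 5.555555555555555
```

View pics/z3.png

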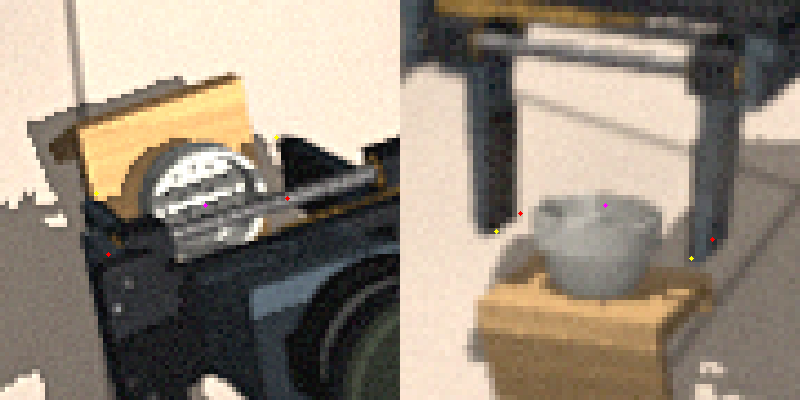

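```bash
python3 -m creep '[{"translation":[-0.1,-0.03,0.2],"delta_rot":[0,0,0]},{"translation":[0,0,0],"delta_rot":[0,0,0]}]'
python3 -m creep '[{"translation":[0,0,0],"delta_rot":[0,0,0]},{"translation":[0,0,0],"delta_rot":[0,0,0]},{"translation":[0,0,0],"delta_rot":[0,0,0]},{"translation":[0,0,0],"delta_rot":[0,0,0]},{"translation":[0,0,0],"delta_rot":[0,0,0]}]' -1 15
python3 -m creep '[{"translation":[0,0,0],"delta_rot":[0,0,0]},{"translation":[0,0,0],"delta_rot":[0,0,0]},{"translation":[0,0,0],"delta_rot":[0,0,0]},{"translation":[0,0,0],"delta_rot":[0,0,0]},{"translation":[0,0,0],"delta_rot":[0,0,0]}]'
python3 look.py 4
```

```text
time_s: 4.57
ee_pos: [478.0, -344.5, 74.9]
ee_rot: [179.9, 61.3, 13.8]
force: [0.2, -0.2, 0.7]
gripper_width: 91.2
time_s: 4.98
ee_pos: [478.0, -344.2, 74.2]
ee_rot: [-180.0, 61.4, 13.9]
force: [0.5, -1.3, -0.4]
gripper_width: 60.7
time_s: 5.4
ee_pos: [478.0, -344.3, 74.2]
ee_rot: [-180.0, 61.4, 13.9]
force: [-0.1, 0.5, 0.1]
gripper_width: 57.9
5.4 [ 478.  -344.3   74.2] [[0.465, 0.239, -0.852], [0.115, -0.971, -0.21], [-0.878, -0.0, -0.479]] [-50.6  23.9 113.6  44.5  38.1  -9.1] 57.89326009916635
top origin 429 221 f 4.444444444444445
scene origin 175 146 f 5.555555555555555
```

View pics/z4.png

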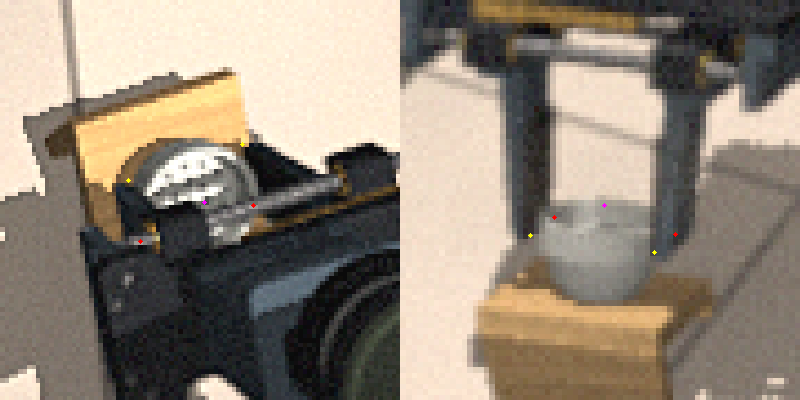

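```bash
python3 -m creep '[{"translation":[-0.7,-0.17,1.32],"delta_rot":[0,0,0]},{"translation":[-0.7,-0.17,1.32],"delta_rot":[0,0,0]},{"translation":[-0.7,-0.17,1.32],"delta_rot":[0,0,0]},{"translation":[-0.7,-0.17,1.32],"delta_rot":[0,0,0]},{"translation":[-0.7,-0.17,1.32],"delta_rot":[0,0,0]}]'
python3 -m creep '[{"translation":[0,0,1],"delta_rot":[-0.024,0.097,0]},{"translation":[0,0,1],"delta_rot":[-0.024,0.097,0]},{"translation":[0,0,1],"delta_rot":[-0.024,0.097,0]},{"translation":[0,0,1],"delta_rot":[-0.024,0.097,0]},{"translation":[0,0,1],"delta_rot":[-0.024,0.097,0]}]'
python3 -m creep '[{"translation":[0.9,1.5,0],"delta_rot":[0,0,0]},{"translation":[0.9,2.2,0],"delta_rot":[0,0,0]},{"translation":[0.9,2.2,0],"delta_rot":[0,0,0]},{"translation":[0.9,2.2,0],"delta_rot":[0,0,0]},{"translation":[0.9,2.2,0],"delta_rot":[0,0,0]}]'
python3 -m creep '[{"translation":[0.9,2.2,0],"delta_rot":[0,0,0]},{"translation":[0.9,2.2,0],"delta_rot":[0,0,0]},{"translation":[0.9,2.2,0],"delta_rot":[0,0,0]},{"translation":[0.8,2.2,0],"delta_rot":[0,0,0]},{"translation":[0,0.2,0],"delta_rot":[0,0,0]}]'
python3 look.py 5
```

```text
time_s: 5.92
ee_pos: [442.5, -352.3, 140.5]
ee_rot: [-179.8, 61.4, 14.0]
force: [-0.4, 0.6, -0.5]
gripper_width: 57.4
time_s: 6.33
ee_pos: [442.8, -352.6, 191.0]
ee_rot: [99.1, 89.9, -67.1]
force: [0.5, 0.6, -0.8]
gripper_width: 57.4
time_s: 6.75
ee_pos: [488.1, -248.1, 189.3]
ee_rot: [-157.9, 89.8, 36.0]
force: [0.4, -0.2, -0.5]
gripper_width: 57.6
time_s: 7.17
ee_pos: [523.8, -156.1, 189.3]
ee_rot: [-150.3, 89.7, 43.7]
force: [0.0, -0.8, -0.0]
gripper_width: 57.5
7.1667 [ 523.8 -156.1  189.3] [[0.004, 0.243, -0.97], [0.004, -0.97, -0.243], [-1.0, -0.003, -0.005]] [-18.   17.3  97.    0.3  65.6  57.9] 57.51444085958638
top origin 345 193 f 4.444444444444445
scene origin 230 146 f 5.555555555555555
```

View pics/z5.png

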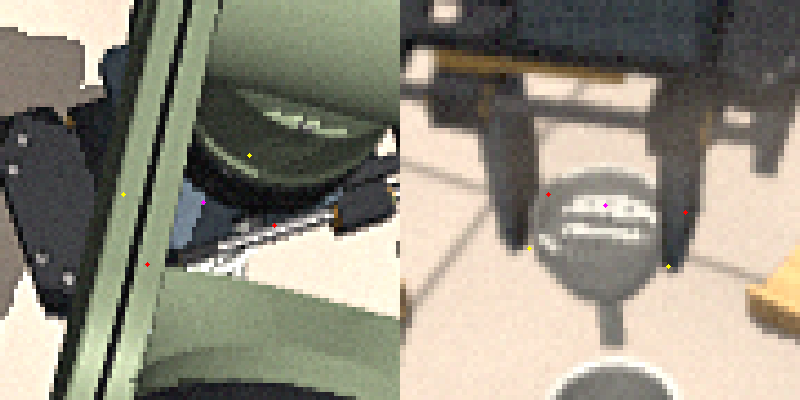

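View pics/scene5.png

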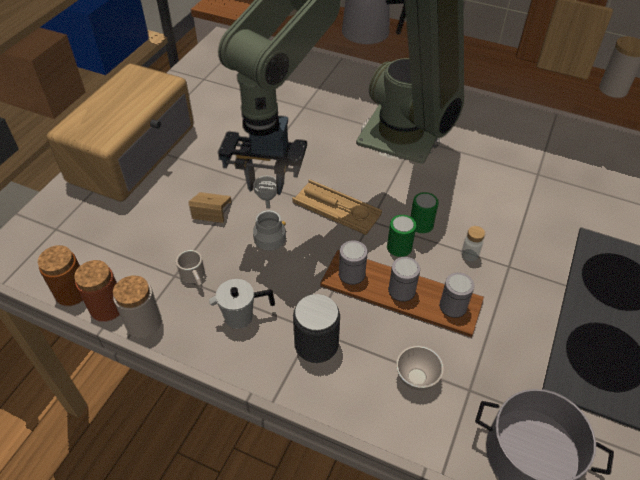

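```bash
python3 - <<'E'
from h import *
p=cv2.imread("pics/scene5.png"); x,y,w,h=240,165,60,75
q=cv2.convertScaleAbs(cv2.resize(p[y:y+h,x:x+w],None,fx=8,fy=8,interpolation=0),alpha=1.6)
for i in range(0,w,10): cv2.putText(q,str(x+i),(i*8,10),0,.35,(255,0,0)); cv2.line(q,(i*8,12),(i*8,18),(255,0,0))
for i in range(0,h,10): cv2.putText(q,str(y+i),(0,i*8+4),0,.35,(255,0,0))
s=readout.state(); e=s["ee_pos"]
for dz,c in((-2,(0,0,255)),(-16,(0,255,255)),(-38,(255,0,255)),(-76,(0,255,0))):
    v=(proj("scene",e+[0,0,dz])[0]-[x,y]+.5)*8; cv2.circle(q,tuple(v.astype(int)),3,c,-1)
v=(proj("scene",[523,-159,70])[0]-[x,y]+.5)*8; cv2.circle(q,tuple(v.astype(int)),3,(255,255,0),-1)
cv2.imwrite("pics/f5.png",q)
E
```

```text
(no output)
```

View pics/f5.png

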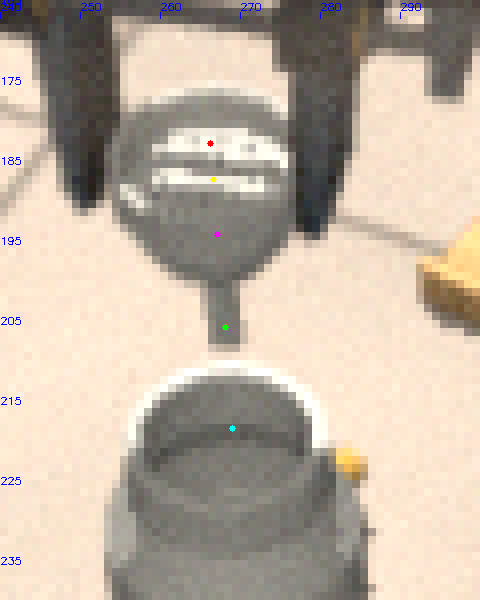

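```bash
python3 -m creep '[{"translation":[0,0,0],"delta_rot":[0,0,0]},{"translation":[0,0,0],"delta_rot":[0,0,0]}]'
```

```text
time_s: 7.43
ee_pos: [522.6, -160.3, 189.5]
ee_rot: [-173.3, 89.8, 20.6]
force: [-0.9, 0.7, -0.7]
gripper_width: 57.6
```

```bash
python3 -m creep '[{"translation":[-0.02,0.01,-1.6],"delta_rot":[0,0,0]},{"translation":[-0.02,0.02,-1.6],"delta_rot":[0,0,0]},{"translation":[-0.02,0.02,-1.6],"delta_rot":[0,0,0]},{"translation":[-0.02,0.02,-1.6],"delta_rot":[0,0,0]},{"translation":[-0.02,0,-1.4],"delta_rot":[0,0,0]}]'
python3 -m creep '[{"translation":[0,0,0],"delta_rot":[0,0,0]},{"translation":[0,0,0],"delta_rot":[0,0,0]},{"translation":[0,0,0],"delta_rot":[0,0,0]}]'
python3 look.py 6
python3 - <<'E'
from h import *
p=cv2.imread("pics/scene6.png"); x,y,w,h=240,180,60,70
q=cv2.convertScaleAbs(cv2.resize(p[y:y+h,x:x+w],None,fx=8,fy=8,interpolation=0),alpha=1.6)
cv2.imwrite("pics/f6.png",q)
E
```

```text
time_s: 7.85
ee_pos: [521.4, -159.8, 110.7]
ee_rot: [-168.8, 89.8, 25.0]
force: [-0.5, -0.5, -0.4]
gripper_width: 57.6
time_s: 8.1
ee_pos: [522.5, -159.5, 112.4]
ee_rot: [178.0, 89.7, 11.8]
force: [0.2, -0.1, 0.7]
gripper_width: 57.2
8.1 [ 522.5 -159.5  112.4] [[0.006, 0.239, -0.971], [0.001, -0.971, -0.239], [-1.0, 0.0, -0.006]] [-18.3  21.4 103.2   0.2  55.1  57.8] 57.2144996663065
top origin 341 201 f 4.444444444444445
scene origin 231 169 f 5.555555555555555
```

View pics/f6.png

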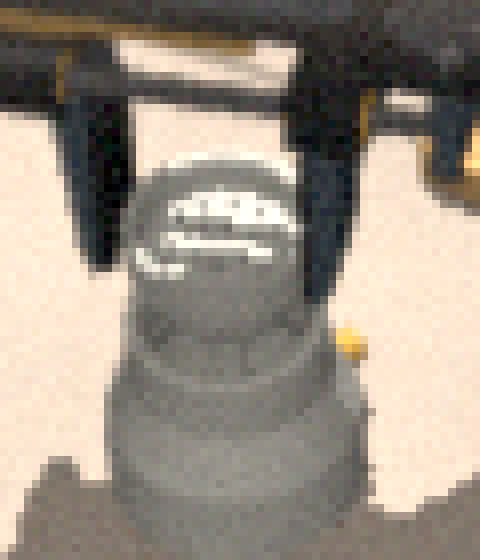

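View pics/z6.png

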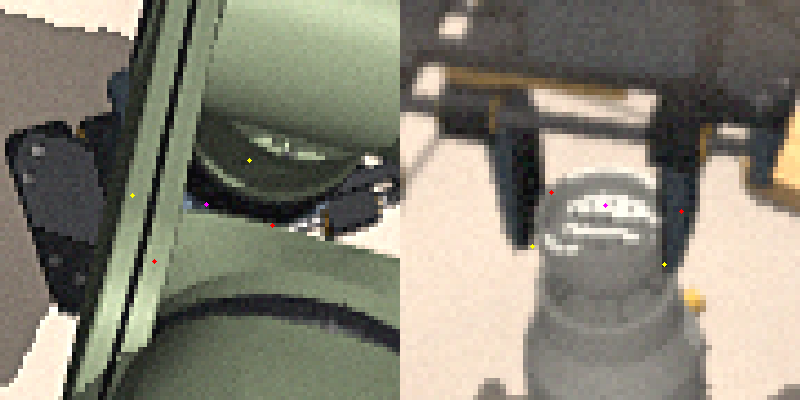

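```bash
python3 -m creep '[{"translation":[-0.05,0,-0.5],"delta_rot":[0,0,0]},{"translation":[0,0,-0.5],"delta_rot":[0,0,0]},{"translation":[0,0,-0.4],"delta_rot":[0,0,0]}]'
python3 -m creep '[{"translation":[0,0,-0.2],"delta_rot":[0,0,0]},{"translation":[0,0,-0.2],"delta_rot":[0,0,0]},{"translation":[0,0,0],"delta_rot":[0,0,0]}]'
python3 -m creep '[{"translation":[0,0,-0.2],"delta_rot":[0,0,0]},{"translation":[0,0,0],"delta_rot":[0,0,0]}]'
```

```text
time_s: 8.45
ee_pos: [521.9, -158.9, 97.6]
ee_rot: [178.9, 89.7, 12.7]
force: [3.2, -1.5, 6.0]
gripper_width: 57.4
time_s: 8.7
ee_pos: [521.8, -159.0, 93.3]
ee_rot: [-179.5, 89.7, 14.3]
force: [1.1, -1.5, -0.3]
gripper_width: 57.5
time_s: 8.87
ee_pos: [521.9, -159.0, 91.5]
ee_rot: [-179.5, 89.7, 14.4]
force: [1.1, -2.0, 0.4]
gripper_width: 57.6
```

```bash
python3 -m creep '[{"translation":[0.05,-0.08,-0.15],"delta_rot":[0,0,0]},{"translation":[0,0,0],"delta_rot":[0,0,0]}]'
python3 -m creep '[{"translation":[0,0,-0.1],"delta_rot":[0,0,0]},{"translation":[0,0,0],"delta_rot":[0,0,0]}]'
python3 -m creep '[{"translation":[0,0,-0.1],"delta_rot":[0,0,0]},{"translation":[0,0,0],"delta_rot":[0,0,0]}]'
python3 look.py 7
```

```text
time_s: 9.03
ee_pos: [521.8, -159.4, 89.9]
ee_rot: [-163.5, 89.8, 30.3]
force: [0.0, -0.8, 0.5]
gripper_width: 57.2
time_s: 9.2
ee_pos: [521.8, -159.4, 88.9]
ee_rot: [-167.1, 89.7, 26.8]
force: [1.2, 0.5, 0.4]
gripper_width: 57.2
time_s: 9.37
ee_pos: [521.9, -159.5, 88.0]
ee_rot: [-168.0, 89.7, 25.8]
force: [1.7, 0.6, -0.2]
gripper_width: 57.4
9.3667 [ 521.9 -159.5   88. ] [[0.004, 0.24, -0.971], [0.002, -0.971, -0.24], [-1.0, -0.001, -0.004]] [-18.3  22.9 104.9   0.2  52.   57.7] 57.38529226341711
top origin 340 204 f 4.444444444444445
scene origin 232 176 f 5.555555555555555
```

View pics/z7.png

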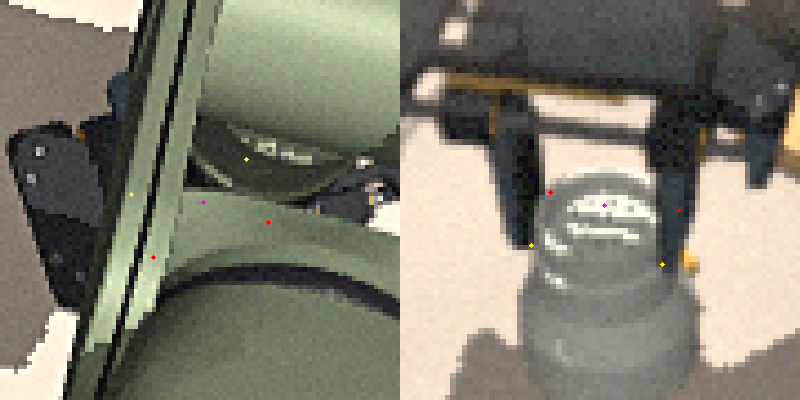

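```bash
python3 -m creep '[{"translation":[0.05,0,-0.1],"delta_rot":[0,0,0]},{"translation":[0,0,0],"delta_rot":[0,0,0]}]'
python3 -m creep '[{"translation":[0.05,0,-0.05],"delta_rot":[0,0,0]},{"translation":[0,0,0],"delta_rot":[0,0,0]}]'
```

```text
time_s: 9.63
ee_pos: [522.3, -159.5, 86.9]
ee_rot: [-166.3, 89.8, 27.6]
force: [-0.3, 0.1, -0.2]
gripper_width: 57.5
time_s: 9.8
ee_pos: [522.6, -159.5, 86.7]
ee_rot: [-164.1, 89.8, 29.8]
force: [-1.3, 0.5, 0.9]
gripper_width: 57.5
```

```bash
python3 -m creep '[{"translation":[-0.03,0,-0.07],"delta_rot":[0,0,0]},{"translation":[0,0,0],"delta_rot":[0,0,0]}]'
python3 -m creep '[{"translation":[0,0,-0.07],"delta_rot":[0,0,0]},{"translation":[0,0,0],"delta_rot":[0,0,0]}]'
```

```text
time_s: 9.97
ee_pos: [522.6, -159.5, 86.6]
ee_rot: [-171.3, 89.7, 22.6]
force: [-2.3, 1.2, 5.4]
gripper_width: 57.3
time_s: 10.13
ee_pos: [522.6, -159.5, 86.5]
ee_rot: [-173.5, 89.7, 20.4]
force: [-2.6, 1.9, 8.3]
gripper_width: 57.7
```

```bash
python3 -m creep '[{"translation":[0,0,0.07],"delta_rot":[0,0,0]},{"translation":[0,0,0],"delta_rot":[0,0,0]}]'
python3 -m creep '[{"translation":[0,0,0],"delta_rot":[0,0,0]},{"translation":[0,0,0],"delta_rot":[0,0,0]},{"translation":[0,0,0],"delta_rot":[0,0,0]},{"translation":[0,0,0],"delta_rot":[0,0,0]},{"translation":[0,0,0],"delta_rot":[0,0,0]}]' 1
python3 -m creep '[{"translation":[0,0,1],"delta_rot":[0,0,0]},{"translation":[0,0,2],"delta_rot":[0,0,0]},{"translation":[0,0,2],"delta_rot":[0,0,0]},{"translation":[0,0,2],"delta_rot":[0,0,0]},{"translation":[0,0,2],"delta_rot":[0,0,0]}]'
python3 -m creep '[{"translation":[0,3.5,2],"delta_rot":[0,0,-0.05]},{"translation":[0,3.5,0],"delta_rot":[0,0,-0.05]},{"translation":[0,3.5,0],"delta_rot":[0,0,-0.05]},{"translation":[0,3.5,0],"delta_rot":[0,0,-0.05]},{"translation":[0,3.5,0],"delta_rot":[0,0,-0.05]}]'
python3 -m creep '[{"translation":[0,3.5,0],"delta_rot":[0,0,0]},{"translation":[0,3.5,0],"delta_rot":[0,0,0]},{"translation":[0,3.5,0],"delta_rot":[0,0,0]},{"translation":[0,3.5,0],"delta_rot":[0,0,0]},{"translation":[0,3.5,0],"delta_rot":[0,0,0]}]'
python3 look.py 8; python3 - <<'E'
from h import *
r=[]
for n,(x,y) in(("top",(350,225)),("scene",(238,185))):
    p=cv2.imread(f"pics/{n}8.png"); r.append(cv2.resize(p[y:y+60,x:x+60],(400,400),interpolation=0))
cv2.imwrite("pics/f8.png",cv2.convertScaleAbs(np.hstack(r),alpha=1.4))
E
```

```text
time_s: 10.3
ee_pos: [522.7, -159.5, 86.6]
ee_rot: [-173.4, 89.7, 20.4]
force: [-2.0, 0.5, 6.6]
gripper_width: 57.5
time_s: 10.72
ee_pos: [522.8, -159.6, 85.7]
ee_rot: [-171.1, 89.7, 22.8]
force: [0.1, -0.4, -0.2]
gripper_width: 87.7
time_s: 11.13
ee_pos: [522.8, -159.6, 177.6]
ee_rot: [-176.4, 89.7, 17.4]
force: [-0.4, -0.6, 0.7]
gripper_width: 91.2
time_s: 11.55
ee_pos: [522.7, 16.9, 197.0]
ee_rot: [-174.0, 89.6, 5.4]
force: [0.5, 0.6, -0.2]
gripper_width: 91.5
time_s: 11.97
ee_pos: [522.6, 192.2, 196.8]
ee_rot: [-171.4, 89.7, 8.2]
force: [-0.2, 0.1, 0.5]
gripper_width: 91.3
11.9667 [522.6 192.2 196.8] [[0.006, -0.008, -1.0], [0.001, -1.0, 0.008], [-1.0, -0.001, -0.006]] [ 1.900e+01  1.780e+01  9.510e+01 -1.000e-01  6.680e+01  1.095e+02] 91.32060524052629
top origin 159 203 f 4.444444444444445
scene origin 379 191 f 5.555555555555555
```

View pics/f8.png

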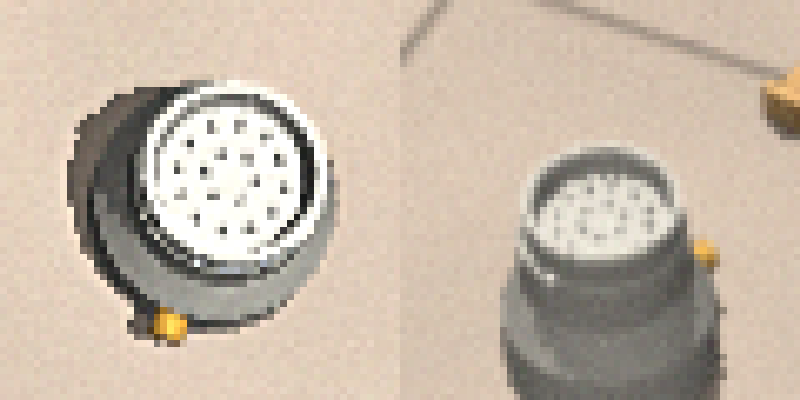

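View pics/top8.png

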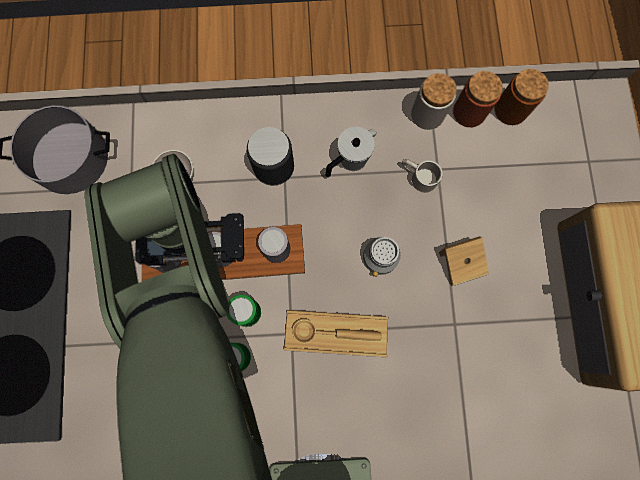

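```bash
python3 - <<'E'
from h import *
p=cv2.imread("pics/top8.png"); 
for n in("top","scene"):
    d=np.load(n+"8_d.npy"); P=cloud(n,d); c=(384,252) if n=="top" else (268,216)
    L=np.zeros((480,640),np.uint8); L[c[1]-30:c[1]+30,c[0]-30:c[0]+30]=1
    m=((P[...,2]>79)&(P[...,2]<92)&(L>0)).astype(np.uint8)
    cs,_=cv2.findContours(m,cv2.RETR_EXTERNAL,cv2.CHAIN_APPROX_NONE); cc=max(cs,key=len)[:,0]; w=plane(n,cc,84); print(n,circ(w[:,:2]),np.median(P[m>0][:,2]))
    q=P[m>0]; A=np.c_[q[:,:2]-q[:,:2].mean(0),np.ones(len(q))]; print("tilt",np.linalg.lstsq(A,q[:,2],rcond=None)[0])
E
python3 -m creep '[{"translation":[0.4,2.5,-0.9],"delta_rot":[0,0,0]},{"translation":[0.4,2.5,-0.9],"delta_rot":[0,0,0]},{"translation":[0.4,2.5,-0.9],"delta_rot":[0,0,0]},{"translation":[0.4,2.5,-0.9],"delta_rot":[0,0,0]},{"translation":[0.3,2.3,-0.9],"delta_rot":[0,0,0]}]'
python3 -m creep '[{"translation":[0,0,0],"delta_rot":[0,0,0]},{"translation":[0,0,0],"delta_rot":[0,0,0]}]'
python3 look.py 9
```

```text
top (array([ 519.74287436, -158.07026724]), np.float64(28.282630167429904)) 84.48268274199563
tilt [-6.63777921e-04  9.74927717e-03  8.43821543e+01]
scene (array([ 526.57827535, -158.90471438]), np.float64(27.03856254337244)) 82.11479501936785
tilt [-4.63807666e-03  1.40514360e-02  8.23650207e+01]
time_s: 12.48
ee_pos: [542.3, 313.9, 151.1]
ee_rot: [-174.0, 89.7, 5.5]
force: [-0.8, -0.1, 0.5]
gripper_width: 91.4
time_s: 12.65
ee_pos: [541.6, 313.3, 150.5]
ee_rot: [169.4, 89.8, -11.0]
force: [0.1, -0.6, -0.1]
gripper_width: 91.3
12.65 [541.6 313.3 150.5] [[0.004, -0.007, -1.0], [-0.001, -1.0, 0.007], [-1.0, 0.001, -0.004]] [ 29.1  25.9  89.4  -0.2  64.6 119.5] 91.32663177920925
top origin 102 201 f 4.444444444444445
scene origin 428 231 f 5.555555555555555
```

View pics/z9.png

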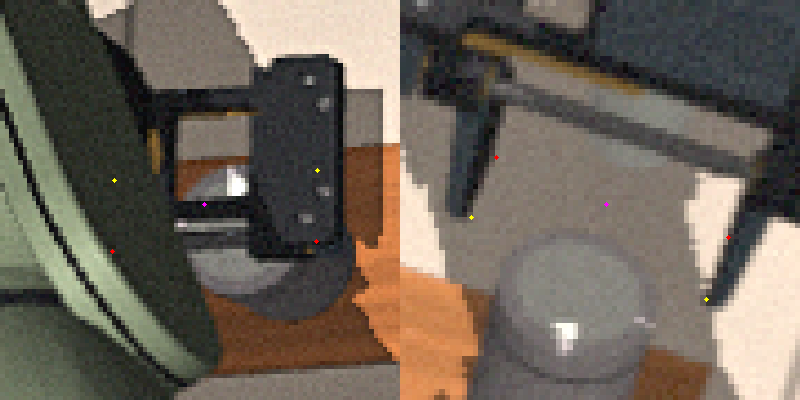

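```bash
python3 -m creep '[{"translation":[0,0,-1.8],"delta_rot":[0,0,0]},{"translation":[0,0,-1.8],"delta_rot":[0,0,0]},{"translation":[0,0,-1.8],"delta_rot":[0,0,0]},{"translation":[0,0,-1.8],"delta_rot":[0,0,0]},{"translation":[0,0,-1.8],"delta_rot":[0,0,0]}]'
python3 -m creep '[{"translation":[0,0,0],"delta_rot":[0,0,0]},{"translation":[0,0,0],"delta_rot":[0,0,0]},{"translation":[0,0,0],"delta_rot":[0,0,0]}]'
python3 -m creep '[{"translation":[0,0,0],"delta_rot":[0,0,0]},{"translation":[0,0,0],"delta_rot":[0,0,0]},{"translation":[0,0,0],"delta_rot":[0,0,0]},{"translation":[0,0,0],"delta_rot":[0,0,0]},{"translation":[0,0,0],"delta_rot":[0,0,0]}]' -1 40
python3 -m creep '[{"translation":[0,0,0],"delta_rot":[0,0,0]},{"translation":[0,0,0],"delta_rot":[0,0,0]},{"translation":[0,0,0],"delta_rot":[0,0,0]}]'
python3 - <<'E'
from h import *
s=readout.state(); print(s["force"],s["torque"],s["effort"])
E
```

```text
time_s: 13.17
ee_pos: [542.2, 312.0, 61.4]
ee_rot: [-170.6, 89.6, 8.9]
force: [-0.2, -0.2, -0.0]
gripper_width: 91.3
time_s: 13.42
ee_pos: [542.7, 313.1, 62.5]
ee_rot: [-166.6, 89.6, 12.9]
force: [-0.7, 0.6, 1.2]
gripper_width: 91.3
time_s: 13.83
ee_pos: [541.9, 313.4, 61.4]
ee_rot: [-173.9, 89.7, 5.7]
force: [-0.8, -0.4, 0.2]
gripper_width: 61.7
time_s: 14.08
ee_pos: [541.8, 313.4, 61.4]
ee_rot: [-174.0, 89.7, 5.6]
force: [-1.0, -1.8, 4.1]
gripper_width: 61.7
[-0.9787445  -1.76620401  4.05691808] [-0.3444496   0.26180073  0.01087591] [ 2.81205699e-01 -4.62733626e+01 -1.87252092e+01  2.04125801e-01
 -4.64660525e-01  1.33915310e-02]
```

```bash
cat > f.py <<'E'
from h import *
s=readout.state(); print("F",s["force"].round(2),"T",s["torque"].round(3),"eff",s["effort"].round(2),"p",s["ee_pos"].round(1))
E
python3 -m creep '[{"translation":[0,0,0.8],"delta_rot":[0,0,0]},{"translation":[0,0,0.8],"delta_rot":[0,0,0]},{"translation":[0,0,0.8],"delta_rot":[0,0,0]},{"translation":[0,0,0.8],"delta_rot":[0,0,0]},{"translation":[0,0,0.8],"delta_rot":[0,0,0]}]'
for i in 1 2 3; do python3 -m creep '[{"translation":[0,0,0],"delta_rot":[0,0,0]},{"translation":[0,0,0],"delta_rot":[0,0,0]}]'|tail -2; python3 f.py; done; python3 look.py 10
```

```text
time_s: 14.5
ee_pos: [541.8, 313.5, 101.8]
ee_rot: [-170.9, 89.7, 8.7]
force: [0.4, -0.4, -2.5]
gripper_width: 61.6
force: [-0.0, -0.7, -2.3]
gripper_width: 61.7
F [-0.01 -0.73 -2.3 ] T [-0.036  0.203 -0.018] eff [ 1.000e-02 -5.003e+01 -2.192e+01 -1.000e-02 -1.300e-01 -0.000e+00] p [542.1 313.6 101.7]
force: [0.3, -0.2, -2.2]
gripper_width: 61.6
F [ 0.33 -0.19 -2.16] T [-0.067  0.163  0.01 ] eff [ 0.000e+00 -4.972e+01 -2.160e+01 -1.000e-02 -1.100e-01  0.000e+00] p [541.4 313.2 100.4]
force: [-0.6, -0.3, -1.7]
gripper_width: 62.0
F [-0.57 -0.32 -1.66] T [-0.108  0.162 -0.069] eff [ 0.000e+00 -4.945e+01 -2.144e+01 -1.000e-02 -1.000e-01  0.000e+00] p [541.5 313.3 100.5]
15.0 [541.5 313.3 100.5] [[0.004, -0.008, -1.0], [0.0, -1.0, 0.008], [-1.0, -0.0, -0.004]] [ 2.910e+01  2.840e+01  9.300e+01 -1.000e-01  5.840e+01  1.196e+02] 61.9575714683243
top origin 110 206 f 4.444444444444445
scene origin 424 245 f 5.555555555555555
```

View pics/z10.png

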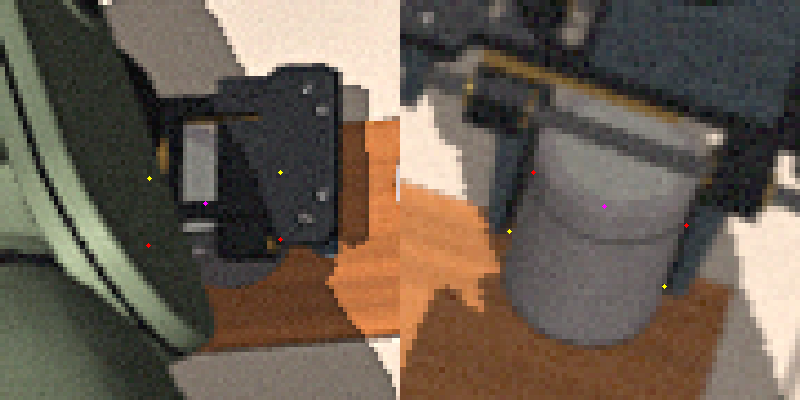

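```bash
python3 -m creep '[{"translation":[0,0,-1],"delta_rot":[0,0,0]},{"translation":[0,0,-1],"delta_rot":[0,0,0]},{"translation":[0,0,-1],"delta_rot":[0,0,0]},{"translation":[0,0,-0.5],"delta_rot":[0,0,0]},{"translation":[0,0,-0.25],"delta_rot":[0,0,0]}]'
python3 -m creep '[{"translation":[0,0,-0.25],"delta_rot":[0,0,0]},{"translation":[0,0,0],"delta_rot":[0,0,0]},{"translation":[0,0,0],"delta_rot":[0,0,0]}]'
```

```text
time_s: 15.52
ee_pos: [540.8, 312.9, 61.4]
ee_rot: [149.1, 89.9, -31.4]
force: [0.0, -0.0, 3.1]
gripper_width: 61.6
time_s: 15.77
ee_pos: [541.6, 313.3, 61.4]
ee_rot: [-174.0, 89.7, 5.5]
force: [-2.5, -1.0, 1.0]
gripper_width: 61.6
```

```bash
python3 -m creep '[{"translation":[0,0,0],"delta_rot":[0,0,0]},{"translation":[0,0,0],"delta_rot":[0,0,0]},{"translation":[0,0,0],"delta_rot":[0,0,0]},{"translation":[0,0,0],"delta_rot":[0,0,0]},{"translation":[0,0,0],"delta_rot":[0,0,0]}]' 1
python3 -m creep '[{"translation":[0,0,1.6],"delta_rot":[0,0,0]},{"translation":[0,0,1.6],"delta_rot":[0,0,0]},{"translation":[0,0,1.6],"delta_rot":[0,0,0]},{"translation":[0,0,1.6],"delta_rot":[0,0,0]},{"translation":[0,0,1.6],"delta_rot":[0,0,0]}]'
python3 -m creep '[{"translation":[0.1,-2.4,0],"delta_rot":[0,0,0]},{"translation":[0.2,-2.4,0],"delta_rot":[0,0,0]},{"translation":[0.2,-2.4,0],"delta_rot":[0,0,0]},{"translation":[0.1,-2.4,0],"delta_rot":[0,0,0]},{"translation":[0.1,-2.35,0],"delta_rot":[0,0,0]}]'
python3 -m creep '[{"translation":[0,0,0],"delta_rot":[0,0,0]},{"translation":[0,0,0],"delta_rot":[0,0,0]},{"translation":[0,0,0],"delta_rot":[0,0,0]}]'; python3 f.py; python3 look.py 11
```

```text
time_s: 16.18
ee_pos: [542.0, 313.6, 61.0]
ee_rot: [-170.9, 89.7, 8.6]
force: [-0.2, 0.3, -0.2]
gripper_width: 90.5
time_s: 16.6
ee_pos: [541.8, 313.5, 141.7]
ee_rot: [-172.3, 89.7, 7.2]
force: [0.1, -0.1, -0.6]
gripper_width: 91.3
time_s: 17.02
ee_pos: [548.8, 192.9, 141.0]
ee_rot: [-173.0, 89.7, 6.6]
force: [0.5, 0.9, 0.2]
gripper_width: 91.3
time_s: 17.27
ee_pos: [549.0, 194.3, 141.0]
ee_rot: [-166.7, 89.7, 12.9]
force: [0.7, 1.0, -0.0]
gripper_width: 91.1
F [ 0.71  1.05 -0.  ] T [-0.033  0.167 -0.006] eff [-6.700e-01 -4.343e+01 -2.105e+01 -4.000e-02 -9.000e-02  0.000e+00] p [549.  194.3 141. ]
17.2667 [549.  194.3 141. ] [[0.005, -0.008, -1.0], [0.001, -1.0, 0.008], [-1.0, -0.001, -0.005]] [ 18.4  22.6  96.3  -0.   60.8 108.9] 91.06410385426605
top origin 164 195 f 4.444444444444445
scene origin 372 218 f 5.555555555555555
```

View pics/scene11.png

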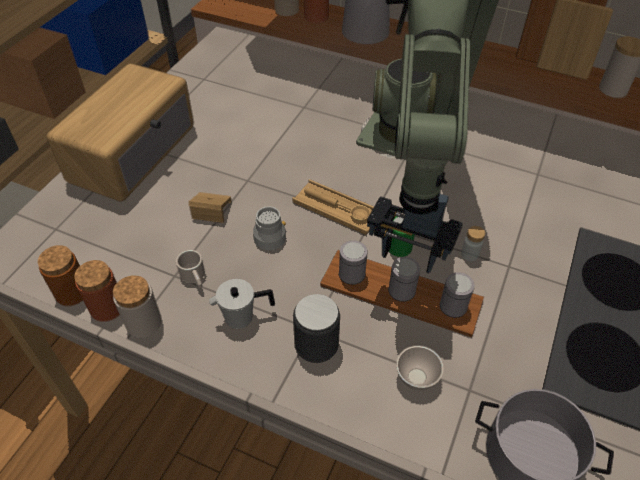

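Left tin is back in place at (458,294), and the gripper is over the middle tin (404,277). Next I heft the middle one.

```bash
python3 -m creep '[{"translation":[0,0,-1.6],"delta_rot":[0,0,0]},{"translation":[0,0,-1.6],"delta_rot":[0,0,0]},{"translation":[0,0,-1.6],"delta_rot":[0,0,0]},{"translation":[0,0,-1.6],"delta_rot":[0,0,0]},{"translation":[0,0,-1.6],"delta_rot":[0,0,0]}]'
python3 -m creep '[{"translation":[0,0,0],"delta_rot":[0,0,0]},{"translation":[0,0,0],"delta_rot":[0,0,0]},{"translation":[0,0,0],"delta_rot":[0,0,0]}]'
python3 -m creep '[{"translation":[0,0,0],"delta_rot":[0,0,0]},{"translation":[0,0,0],"delta_rot":[0,0,0]},{"translation":[0,0,0],"delta_rot":[0,0,0]},{"translation":[0,0,0],"delta_rot":[0,0,0]},{"translation":[0,0,0],"delta_rot":[0,0,0]}]' -1 40
python3 -m creep '[{"translation":[0,0,0],"delta_rot":[0,0,0]},{"translation":[0,0,0],"delta_rot":[0,0,0]},{"translation":[0,0,0],"delta_rot":[0,0,0]}]'
python3 -m creep '[{"translation":[0,0,0.8],"delta_rot":[0,0,0]},{"translation":[0,0,0.8],"delta_rot":[0,0,0]},{"translation":[0,0,0.8],"delta_rot":[0,0,0]},{"translation":[0,0,0.8],"delta_rot":[0,0,0]},{"translation":[0,0,0.8],"delta_rot":[0,0,0]}]'
for i in 1 2 3; do python3 -m creep '[{"translation":[0,0,0],"delta_rot":[0,0,0]},{"translation":[0,0,0],"delta_rot":[0,0,0]}]'|tail -2; python3 f.py; done; python3 look.py 12
```

```text
time_s: 17.78
ee_pos: [548.7, 195.0, 60.2]
ee_rot: [-170.5, 89.7, 9.1]
force: [-0.2, 0.2, -0.5]
gripper_width: 91.3
time_s: 18.03
ee_pos: [549.4, 194.7, 61.7]
ee_rot: [-169.6, 89.6, 9.9]
force: [0.0, -0.4, -0.2]
gripper_width: 91.3
time_s: 18.45
ee_pos: [548.9, 193.9, 61.4]
ee_rot: [-173.8, 89.7, 5.8]
force: [-0.5, 0.5, 1.7]
gripper_width: 61.6
time_s: 18.7
ee_pos: [548.9, 193.8, 61.3]
ee_rot: [-173.8, 89.7, 5.7]
force: [-0.7, -0.6, 4.6]
gripper_width: 61.5
time_s: 19.12
ee_pos: [548.9, 194.0, 102.0]
ee_rot: [-171.0, 89.7, 8.6]
force: [0.4, -0.6, -1.9]
gripper_width: 61.5
force: [-0.6, -0.0, -0.8]
gripper_width: 61.6
F [-0.57 -0.03 -0.8 ] T [-0.031  0.216  0.045] eff [  0.   -45.59 -20.9    0.    -0.13   0.  ] p [549.1 194.1 101.7]
force: [-0.6, -0.2, -2.4]
gripper_width: 61.4
F [-0.62 -0.24 -2.36] T [-0.037  0.163  0.001] eff [  0.   -45.28 -20.57   0.    -0.11   0.  ] p [548.3 193.8 100.5]
force: [0.5, 0.2, -1.7]
gripper_width: 61.3
F [ 0.51  0.24 -1.73] T [-0.029  0.155  0.059] eff [  0.   -45.05 -20.43   0.    -0.1    0.  ] p [548.5 193.8 100.5]
19.6167 [548.5 193.8 100.5] [[0.004, -0.008, -1.0], [0.0, -1.0, 0.008], [-1.0, -0.0, -0.004]] [ 1.840e+01  2.490e+01  9.920e+01 -1.000e-01  5.570e+01  1.089e+02] 61.26119089098469
top origin 168 199 f 4.444444444444445
scene origin 370 229 f 5.555555555555555
```

View pics/z12.png

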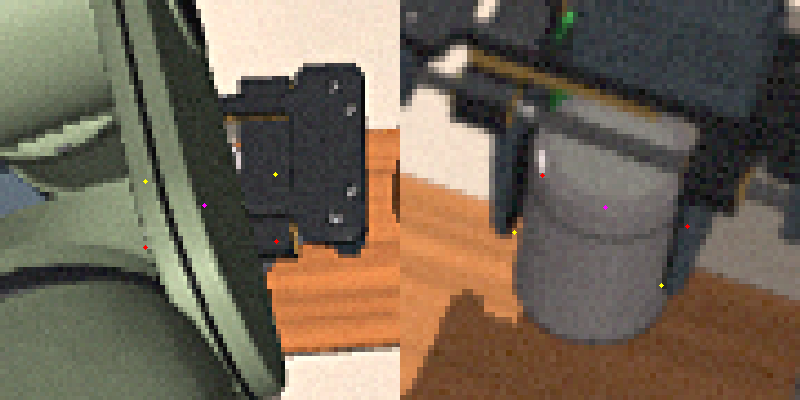

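```bash
python3 -m creep '[{"translation":[0,0,-1],"delta_rot":[0,0,0]},{"translation":[0,0,-1],"delta_rot":[0,0,0]},{"translation":[0,0,-1],"delta_rot":[0,0,0]},{"translation":[0,0,-0.5],"delta_rot":[0,0,0]},{"translation":[0,0,-0.25],"delta_rot":[0,0,0]}]'
python3 -m creep '[{"translation":[0,0,-0.25],"delta_rot":[0,0,0]},{"translation":[0,0,0],"delta_rot":[0,0,0]},{"translation":[0,0,0],"delta_rot":[0,0,0]}]'
python3 -m creep '[{"translation":[0,0,0],"delta_rot":[0,0,0]},{"translation":[0,0,0],"delta_rot":[0,0,0]},{"translation":[0,0,0],"delta_rot":[0,0,0]},{"translation":[0,0,0],"delta_rot":[0,0,0]},{"translation":[0,0,0],"delta_rot":[0,0,0]}]' 1
python3 -m creep '[{"translation":[0,0,1.6],"delta_rot":[0,0,0]},{"translation":[0,0,1.6],"delta_rot":[0,0,0]},{"translation":[0,0,1.6],"delta_rot":[0,0,0]},{"translation":[0,0,1.6],"delta_rot":[0,0,0]},{"translation":[0,0,1.6],"delta_rot":[0,0,0]}]'
python3 -m creep '[{"translation":[0,-2.4,0],"delta_rot":[0,0,0]},{"translation":[0.1,-2.5,0],"delta_rot":[0,0,0]},{"translation":[0.1,-2.5,0],"delta_rot":[0,0,0]},{"translation":[0.1,-2.4,0],"delta_rot":[0,0,0]},{"translation":[0.1,-2.4,0],"delta_rot":[0,0,0]}]'
python3 -m creep '[{"translation":[0,0,0],"delta_rot":[0,0,0]},{"translation":[0,0,0],"delta_rot":[0,0,0]},{"translation":[0,0,0],"delta_rot":[0,0,0]}]'; python3 look.py 13
```

```text
time_s: 20.13
ee_pos: [547.7, 193.6, 61.6]
ee_rot: [165.6, 89.9, -14.8]
force: [-0.6, -0.8, -1.3]
gripper_width: 61.6
time_s: 20.38
ee_pos: [548.4, 193.8, 61.4]
ee_rot: [-174.8, 89.8, 4.8]
force: [-2.4, -0.7, 3.4]
gripper_width: 61.6
time_s: 20.8
ee_pos: [549.0, 194.0, 60.9]
ee_rot: [-171.9, 89.7, 7.7]
force: [0.6, -0.4, 0.1]
gripper_width: 90.2
time_s: 21.22
ee_pos: [548.7, 193.9, 141.6]
ee_rot: [-172.7, 89.7, 6.8]
force: [0.1, 0.2, -0.5]
gripper_width: 91.1
time_s: 21.63
ee_pos: [552.7, 70.9, 141.0]
ee_rot: [-173.2, 89.7, 6.4]
force: [0.6, 0.8, -0.0]
gripper_width: 91.3
time_s: 21.88
ee_pos: [552.8, 72.2, 140.9]
ee_rot: [-167.5, 89.7, 12.0]
force: [0.0, 1.2, 1.2]
gripper_width: 91.1
21.8833 [552.8  72.2 140.9] [[0.005, -0.008, -1.0], [0.001, -1.0, 0.008], [-1.0, -0.001, -0.005]] [ 6.2 20.6 99.6  0.  59.5 96.7] 91.08245390334682
top origin 225 190 f 4.444444444444445
scene origin 318 201 f 5.555555555555555
```

View pics/scene13.png

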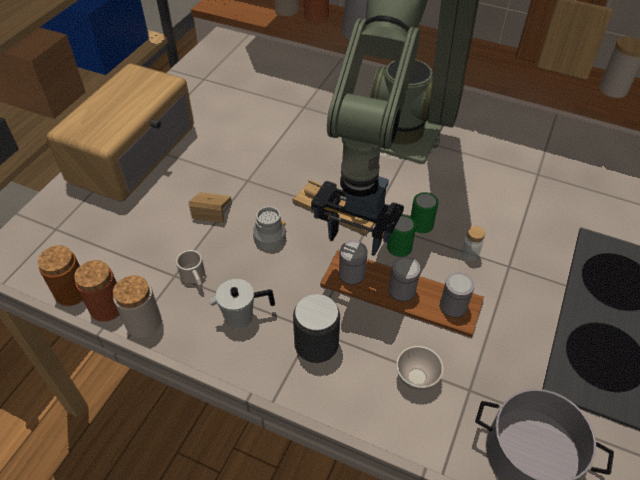

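Left and middle tins stand in place at (458,294) and (404,277), and the gripper is over the right tin (352,262).

```bash
python3 -m creep '[{"translation":[0,0,-1.6],"delta_rot":[0,0,0]},{"translation":[0,0,-1.6],"delta_rot":[0,0,0]},{"translation":[0,0,-1.6],"delta_rot":[0,0,0]},{"translation":[0,0,-1.6],"delta_rot":[0,0,0]},{"translation":[0,0,-1.6],"delta_rot":[0,0,0]}]'
python3 -m creep '[{"translation":[0,0,0],"delta_rot":[0,0,0]},{"translation":[0,0,0],"delta_rot":[0,0,0]},{"translation":[0,0,0],"delta_rot":[0,0,0]}]'
python3 -m creep '[{"translation":[0,0,0],"delta_rot":[0,0,0]},{"translation":[0,0,0],"delta_rot":[0,0,0]},{"translation":[0,0,0],"delta_rot":[0,0,0]},{"translation":[0,0,0],"delta_rot":[0,0,0]},{"translation":[0,0,0],"delta_rot":[0,0,0]}]' -1 40
python3 -m creep '[{"translation":[0,0,0],"delta_rot":[0,0,0]},{"translation":[0,0,0],"delta_rot":[0,0,0]},{"translation":[0,0,0],"delta_rot":[0,0,0]}]'
python3 -m creep '[{"translation":[0,0,0.8],"delta_rot":[0,0,0]},{"translation":[0,0,0.8],"delta_rot":[0,0,0]},{"translation":[0,0,0.8],"delta_rot":[0,0,0]},{"translation":[0,0,0.8],"delta_rot":[0,0,0]},{"translation":[0,0,0.8],"delta_rot":[0,0,0]}]'
for i in 1 2 3 4; do python3 -m creep '[{"translation":[0,0,0],"delta_rot":[0,0,0]},{"translation":[0,0,0],"delta_rot":[0,0,0]}]'|tail -2; python3 f.py; done; python3 look.py 14
```

```text
time_s: 22.4
ee_pos: [552.8, 73.0, 60.3]
ee_rot: [-171.1, 89.7, 8.5]
force: [-0.8, -0.5, 0.3]
gripper_width: 91.2
time_s: 22.65
ee_pos: [553.4, 72.6, 61.7]
ee_rot: [-172.5, 89.7, 7.0]
force: [-0.2, 0.0, 0.3]
gripper_width: 91.4
time_s: 23.07
ee_pos: [552.9, 71.6, 61.3]
ee_rot: [-179.7, 89.7, -0.1]
force: [-0.3, 0.3, 2.9]
gripper_width: 61.5
time_s: 23.32
ee_pos: [553.0, 71.6, 61.4]
ee_rot: [-177.5, 89.7, 2.1]
force: [-1.1, -1.7, 3.1]
gripper_width: 61.4
time_s: 23.73
ee_pos: [552.6, 72.0, 101.7]
ee_rot: [-171.3, 89.7, 8.3]
force: [-0.4, 0.5, -5.2]
gripper_width: 61.2
force: [-0.9, 0.0, -5.1]
gripper_width: 61.4
F [-0.87  0.02 -5.07] T [-0.059  0.163  0.023] eff [ 1.000e-02 -4.536e+01 -2.166e+01  3.000e-02 -1.300e-01  0.000e+00] p [553.1  72.  101.6]
force: [-1.2, -0.2, -5.1]
gripper_width: 61.7
F [-1.23 -0.17 -5.11] T [-0.094  0.193  0.031] eff [ 1.000e-02 -4.509e+01 -2.136e+01  2.000e-02 -1.100e-01  0.000e+00] p [552.3  71.9 100.5]
force: [0.4, 0.5, -5.1]
gripper_width: 61.7
F [ 0.4   0.52 -5.13] T [-0.061  0.167 -0.018] eff [ 0.000e+00 -4.485e+01 -2.120e+01  2.000e-02 -9.000e-02  0.000e+00] p [552.5  71.9 100.5]
force: [-0.1, -0.4, -6.0]
gripper_width: 61.8
F [-0.08 -0.44 -5.95] T [-0.     0.186  0.002] eff [ 0.000e+00 -4.478e+01 -2.120e+01  2.000e-02 -1.000e-01  0.000e+00] p [552.7  71.9 100.7]
24.4 [552.7  71.9 100.7] [[0.004, -0.008, -1.0], [0.001, -1.0, 0.008], [-1.0, -0.001, -0.004]] [  6.2  23.  102.5   0.   54.2  96.7] 61.77632324168784
top origin 227 194 f 4.444444444444445
scene origin 317 213 f 5.555555555555555
```

View pics/z14.png

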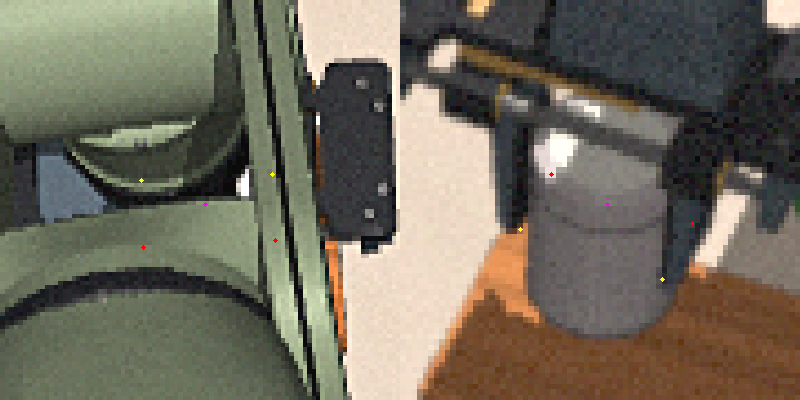

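The right tin reads about 5.2 N, against about 2.0 N (left) and 1.7 N (middle), so it is clearly the heaviest. I keep it in hand and lift higher.

```bash
python3 -m creep '[{"translation":[0,0,1.2],"delta_rot":[0,0,0]},{"translation":[0,0,2],"delta_rot":[0,0,0]},{"translation":[0,0,2],"delta_rot":[0,0,0]},{"translation":[0,0,2],"delta_rot":[0,0,0]},{"translation":[0,0,2]  ,"delta_rot":[0,0,0]}]'
python3 -m creep '[{"translation":[0,0,0.8],"delta_rot":[0,0,0]},{"translation":[0,0,0],"delta_rot":[0,0,0]},{"translation":[0,0,0],"delta_rot":[0,0,0]},{"translation":[0,0,0],"delta_rot":[0,0,0]},{"translation":[0,0,0],"delta_rot":[0,0,0]}]'
python3 -m creep '[{"translation":[0,0,0],"delta_rot":[0,0,0]},{"translation":[0,0,0],"delta_rot":[0,0,0]},{"translation":[0,0,0],"delta_rot":[0,0,0]},{"translation":[0,0,0],"delta_rot":[0,0,0]},{"translation":[0,0,0],"delta_rot":[0,0,0]}]'
python3 f.py; python3 look.py 15
python3 - <<'E'
from h import *
for n in("scene",):
    d=np.load(n+"15_d.npy"); P=cloud(n,d)
    m=((P[...,2]>94)&(P[...,2]<104)&(P[...,0]>480)&(P[...,0]<620)&(P[...,1]>120)&(P[...,1]<400)).astype(np.uint8)
    k,L,st,ce=cv2.connectedComponentsWithStats(m)
    for i in range(1,k):
        if st[i,4]<100: continue
        cs,_=cv2.findContours((L==i).astype(np.uint8),cv2.RETR_EXTERNAL,cv2.CHAIN_APPROX_NONE); w=plane(n,cs[0][:,0],98.1); print(circ(w[:,:2]),ce[i])
E
```

```text
time_s: 24.92
ee_pos: [552.5, 71.9, 193.8]
ee_rot: [-172.8, 89.8, 6.7]
force: [0.6, 0.2, -5.7]
gripper_width: 61.5
time_s: 25.33
ee_pos: [551.8, 71.8, 199.3]
ee_rot: [-170.9, 89.9, 8.7]
force: [-1.2, 0.0, -6.3]
gripper_width: 61.8
time_s: 25.75
ee_pos: [552.8, 71.9, 200.8]
ee_rot: [-172.8, 89.7, 6.7]
force: [0.2, -0.2, -5.4]
gripper_width: 61.3
F [ 0.21 -0.17 -5.35] T [-0.084  0.163  0.011] eff [-0.000e+00 -4.282e+01 -2.453e+01  3.000e-02 -1.000e-01  0.000e+00] p [552.8  71.9 200.8]
25.75 [552.8  71.9 200.8] [[0.005, -0.008, -1.0], [0.001, -1.0, 0.008], [-1.0, -0.001, -0.005]] [ 6.2 17.7 94.7  0.  67.4 96.7] 61.346202689582945
top origin 222 183 f 4.444444444444445
scene origin 320 182 f 5.555555555555555
(array([551.38633963, 193.58186631]), np.float64(30.163354361314486)) [405.74642127 267.59304703]
(array([545.0234263 , 313.01393096]), np.float64(30.24838157789872)) [459.65471698 283.68113208]
```

View pics/scene15.png

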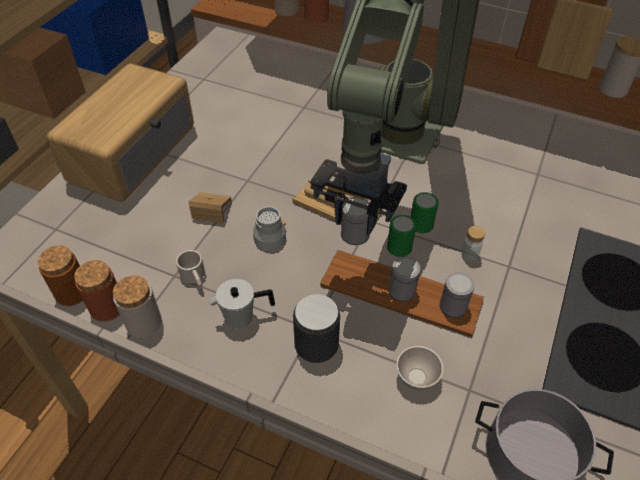

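View pics/top15.png

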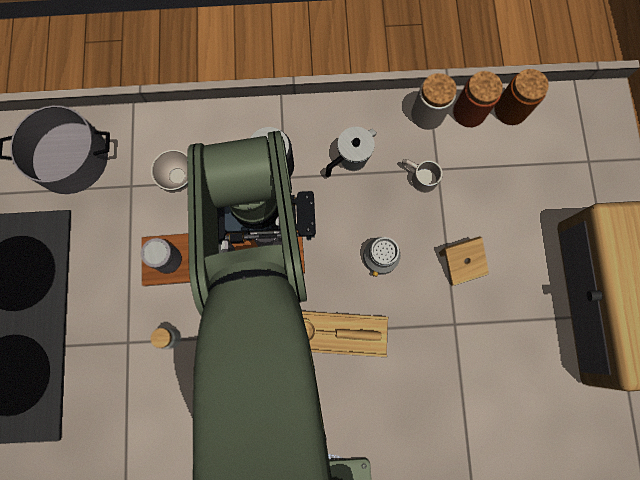

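The held tin hangs upright about 139 mm above the board, at (355,222) in the scene view. The other two tins are within 1 mm of where they started, the filter is seated and the bystanders are untouched. I'll hold briefly, then hand in.

```bash
python3 -m creep '[{"translation":[0,0,0],"delta_rot":[0,0,0]},{"translation":[0,0,0],"delta_rot":[0,0,0]},{"translation":[0,0,0],"delta_rot":[0,0,0]},{"translation":[0,0,0],"delta_rot":[0,0,0]},{"translation":[0,0,0],"delta_rot":[0,0,0]}]'
python3 -c "from workcell import env; print(env.job_done())"
```

```text
time_s: 26.27
ee_pos: [552.7, 71.9, 200.9]
ee_rot: [-172.9, 89.7, 6.6]
force: [-0.0, 0.2, -4.8]
gripper_width: 61.3
the job is handed in; nothing more can be done
None
```

I seated the filter in the boiler, hefted the three tins from left to right, and handed the job in at about 26 s with the right tin held up. The hand-in reports no verdict.

- **Filter:** It sits dish up in the mouth and is released. Its centre is within about 1 mm of the boiler's measured centre, the collar top reads 82–84 mm (84 expected), and the fitted tilt is about 0.01 rad.
- **Tins:** The wrist force read about 2.0 N for the left tin, 1.7 N for the middle and 5.2 N for the right, so the right one is clearly the heaviest. The left-to-middle difference is within the noise, but it does not affect the choice.
- **End state:** The right tin is held still at 40 N grip, about 139 mm above the board, and looks upright in the scene view. The two others stand within about 1 mm of their starts. In the last pictures the visible bystanders look unmoved, though the arm hides part of the spoon and canister in the top view.
- **Disagreement:** The two cameras differ by about 6 mm in x on the same objects. I used their mean, and the grasps and the fit bore that out.

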